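# Return the pencil probe to its charging cradle

### The arm

A 6-joint arm with a two-finger parallel gripper is mounted at the origin on the work surface. World frame = base frame: x ahead of the robot, y to its left, z up, the work surface at z = 0. Lengths are in mm, angles in degrees, forces in N, time in s.
With the tool pointing down it reaches from about 350 to 950 mm from the base axis. Payload 17.4 kg.
Tool frame: the origin (TCP) lies at the very end of the fingers, on their centre line; the grasp point (between the pads) lies 19 mm behind it (r.pinch_z is the y of the grasp point in the tool frame, in mm); y points along the fingers, x is the direction in which the jaws open and shut, and the axes are right-handed (so a half turn about y gives the same grasp; the last joint's range is limited). The gripper opens to 93 mm and grips with 3 to 60 N. Pads are 15 mm wide; open, the fingers measure 128 mm over their backs; the gripper's body (75 mm by 188 mm) begins 65 mm behind the grasp point.
Start: joints at [-76.421, 6.646, 82.598, -0, 90.757, -2.166], TCP at [183.155, -649.682, 218.646] pointing down, gripper open.
Joint ranges: [-162.19, 162.19], [-47.58, 125.68], [4.15, 143.07], [-65.23, 245.23], [0.69, 171.88], [-170.13, 170.13]. Speed limits (degrees/s): [108.29, 108.29, 127.2, 180, 180, 180].

### API

Orientations are given as a 3x3 rotation matrix whose columns are the frame's x, y, z axes.
In Python, from bench import r, snapshot gives the robot as it stands. The module is installed in compiled form; this text tells all that it offers.
- The arm moves only by the tool arm_command, never from a script. Its argument "series" is a list of rows, each an object with "translation": the shift along the tool's x, y, z in cm, a list of three; "turn": the turn about the tool's y in degrees; "claw": the finger opening in cm, from 0 to 9.3. A call has 1 to 8 rows; each row is the pose to reach, as a shift and turn from the pose measured when the call began, along the tool's axes at that moment; what a row does not reach only later rows make up. A row lasts 1/10 s, in which the tool goes at most 50 mm and 8.59 degrees, less where a joint would pass 70% of its speed; a pose out of reach is approached as far as the arm can. A call with a gripper value outside its range is refused whole. The fingers move at their own pace and stop on an object; the grip force is fixed at half the most. Time passes only in rows, so rows that repeat a pose let the fingers close. It gives the time, the measured TCP pose, the force and the opening at its end, in the units of the state.
- r.get_state(): the state, without advancing time (a new reading comes with each control period).
- snapshot(name): name is "scene" or "top" or "wrist"; returns a dict with "pixels" (420x560x3 uint8, blue, green, red), "camera_matrix" (3x3 intrinsics, pixels), "extrinsics" (4x4, takes a point from world to camera coordinates). Camera axes: x right, y up, looking along -z (the intrinsics and any distortion apply to the point x, -y, -z); pixel columns grow to the right and rows downward; lengths in mm; the calibration is good to about 2 mm. A picture is of the moment at which its call begins. There is no depth.
- r.sign_off(): hands the job in, once; it reports no verdict.
The state is a dict: "time_s": time; "qpos": joint angles; "joint_vel": joint speeds; "joint_efforts": joint torques, N m; "ee_pos": TCP position; "tool_rot": TCP orientation; "force": force on the tool from outside, world axes, zero at the start; "moment": the same for the moment, N m; "opening": opening from 0.0 (shut) to 1.0 (fully open).
Only numpy, scipy, OpenCV 4.12 (cv2) and the standard library are available. Lean on these libraries where they do the work, as an engineer would, in place of code of your own. Each camera call takes 0.05 s, during which the arm holds its last target.

### The job

Take the blue-banded cordless ultrasound probe out of the drying tray and snap it straight down, sideways, into both spring clips of the charging cradle, tail towards the contact block but not yet touching its sprung contact; then slide it along in the clips until its tail stops against the block with the contact pressed fully in, and let go. Work by feel: never press it down with more than about 25 N or against the block with more than about 12 N, let nothing bear on the black lens at its tip, and leave the orange-banded probe and all the other things where they are.

Things in the scene. Friction and masses are not known exactly. Their poses are not given: they have to be found in the camera images.
- probe_mid (a point): The probe to stow: white cylinder 24 mm in diameter with a BLUE band near its tail, about 120 g. Point on its axis where to grip; x runs along the probe towards the flat tail, z is up at the start. The plain cylinder reaches from 62 mm on the lens side (-x) to the flat tail 78 mm on the +x side; a grey taper and black lens end 98 mm off on the -x side. It starts level in the tray, axis 42 mm above the worktop.
- probe_front (a point): Point on the axis of the blue-banded probe, 48 mm from probe_mid towards the lens.
- probe_rear (a point): Point on the axis of the blue-banded probe, 48 mm from probe_mid towards the tail.
- cradle: Charging cradle, fixed: grey base plate 10 mm thick, 78 mm wide, x = -72 to +128 mm. Origin on the worktop under the seated probe's axis, midway between the two clips; x runs along that axis towards the contact block, z up. Between the clips are 80 mm of free room for fingers down to the plate. A seated probe's axis is 48 mm above the worktop, at y = 0, parallel to x.
- clip_front (a point): Centre of the first steel C-shaped spring clip, on the seated probe's axis, at x = -48 mm of the cradle (lens end), 48 mm above the worktop. The clip is 10 mm long, open at the top: mouth 17 mm, flared to about 26 mm, tips 63 mm above the worktop. Under the probe is the clip's rigid black saddle, on a white block 16 x 38 mm, 28 mm high.
- clip_rear (a point): Centre of the second, like clip, at x = +48 mm of the cradle (tail end). Pressing the probe through both clips takes roughly 8 to 18 N in all; it then drops in and meets both saddles, which do not give. Sliding it along in the clips takes roughly 2 to 8 N, which also holds it against the sprung contact.
- block_range (a point): Point on the seated probe's axis at x = +75.5 mm of the cradle. The rigid face of the white contact block (40 mm wide, 64 mm high, black clamp screw on top to 76 mm) is clamped anywhere within 9.5 mm of it along x: not told, feel for it. Its brass contact stands 5 mm nearer to the clips; 1.6 N pushes it in flush. With probe_mid at x = -22 mm of the cradle the tail is clear of it in every case.
- tray: Steel drying tray, fixed, 214 x 206 mm with a 14 mm rim; origin on the worktop midway between its two lanes, which run along its x axis at y = +50 and -50 mm; each lane has two blue V-shaped rests at x = +50 and -50 mm, 12 mm long, reaching 43 mm above the worktop, with 88 mm of free room for fingers between them. Tails point to +x.
- other_probe_mid (a point): A like probe with an ORANGE band in the other lane of the tray; leave it. Point and axes as for probe_mid.
- gel_bottle: Clear gel bottle with blue cap, 60 mm in diameter, 170 mm high; origin under its centre. Leave it.
- gel_cup: Small steel cup, 48 mm in diameter, 40 mm high; origin under its centre. Leave it.
- lens_cap: Red lens cap, 26 mm in diameter, 22 mm high; origin under its centre. Leave it.
- caliper: Steel caliper lying flat, about 110 mm long, 6 mm thick; leave it.
- phantom: Black test phantom with a skin-coloured top, 100 x 150 x 66 mm; origin under its centre. Leave it.
- wipes_tub: White tub with green lid, 90 mm in diameter, 90 mm high; origin under its centre. Leave it.
Things that resemble listed ones, but are neither listed nor needed, are in the scene too. What is shaped like the part that bears probe_mid but brown, red or yellow is not meant.

How it is judged (in metres and radians):
On the way, in this order (a step that is already met when the one before it is completed fails the run):
1. the probe lies snapped home in both clips, the contact not yet touched (z of probe_front in the frame of cradle between 0.0455 and 0.0505 m and y of probe_front in the frame of cradle between -0.003 and 0.003 m and z of probe_rear in the frame of cradle between 0.0455 and 0.0505 m and y of probe_rear in the frame of cradle between -0.003 and 0.003 m and x of probe_front in the frame of cradle below 0 m and x of probe_rear in the frame of cradle above 0 m and contact force between probe and contact_block below 0.2 N), for 0.2 s.
2. the probe is slid along in the clips until the contact is pressed fully in (z of probe_front in the frame of cradle between 0.0455 and 0.0505 m and y of probe_front in the frame of cradle between -0.003 and 0.003 m and z of probe_rear in the frame of cradle between 0.0455 and 0.0505 m and y of probe_rear in the frame of cradle between -0.003 and 0.003 m and x of probe_front in the frame of cradle below 0 m and x of probe_rear in the frame of cradle above 0 m and contact force between probe and contact_block above 1.2 N), for 0.2 s.
At the end, for the whole second after the job is handed in: The blue-banded probe rests still in both clips, its axis within 2.5 mm of the seated height and 3 mm of the clips' middle at both clips, tail to the block, pressing the sprung contact in with over 1.2 N (3.5 of its 5 mm), nothing held (all of step 2 and linear speed of probe below 0.01 m/s); the robot touches nothing.
It fails at once if the probe is pressed down on the cradle's saddles with more than 40 N, of which the clips make about 12 N (contact force between probe and saddles above 40 N).
It fails at once if the probe is pushed against the contact block with more than 18 N (contact force between probe and contact_block above 18 N).
It fails at once if something bears on the black lens with more than 3 N (contact force between probe_c2 and anything else above 3 N).
It fails at once if the probe is dropped or laid on the worktop (contact force between probe and table above 1 N).
It fails at once if the orange-banded probe is moved by more than 10 mm, or another thing on the worktop by more than 20 mm (distance of other_probe_mid from where it was at the start of the episode above 0.01 m or distance of any of gel_bottle, gel_cup, lens_cap, caliper, phantom, wipes_tub from where it was at the start of the episode above 0.02 m).
It also fails if it takes over 72 s, if anything falls off the work surface, if the arm or the gripper's body presses on something with over 40 N, if the wrist force passes 120 N, or if a joint passes its speed limit or range.

## Working session

There is one attempt and no reset: what is moved stays moved. The work goes in short steps, Python scripts to look and compute and a tool call to move; the robot and the scene stay as the last step left them, time stands still between calls to the robot, and variables do not carry over. Pictures are saved under pics/ and viewed, and the job is handed in when it is done.

Besides the shell and the picture viewer there is one more tool, called after ">>>" as a command line: name --argument value ..., lists and objects as JSON in quotes. arm_command: Moves the arm, as the interface text tells. Its arguments: {"type":"object","properties":{"series":{"type":"array","items":{"type":"object","properties":{"translation":{"type":"array","items":{"type":"number"}},"turn":{"type":"number"},"claw":{"type":"number"}}}}},"required":["series"]}

```bash
mkdir -p pics; ls
python3 - <<'E'
from bench import r, snapshot
import cv2
for n in ["scene","top","wrist"]:
    s=snapshot(n); cv2.imwrite(f"pics/{n}0.png",s["pixels"]); print(n,s["camera_matrix"].round(1).tolist(),s["extrinsics"].round(3).tolist(), [k for k in s])
st=r.get_state(); print(st, r.pinch_z)
E
```

```text
pics
scene [[424.8, 0.0, 272.3], [0.0, 424.8, 209.3], [0.0, 0.0, 1.0]] [[-0.064, 0.998, 0.014, -0.723], [-0.756, -0.058, 0.652, 348.59], [0.652, 0.031, 0.758, -1302.494], [0.0, 0.0, 0.0, 1.0]] ['pixels', 'camera_matrix', 'extrinsics']
top [[466.6, 0.0, 282.1], [0.0, 466.6, 205.6], [0.0, 0.0, 1.0]] [[0.001, -0.999, -0.035, 46.787], [0.992, -0.003, 0.126, -518.8], [-0.126, -0.035, 0.991, -1074.651], [0.0, 0.0, 0.0, 1.0]] ['pixels', 'camera_matrix', 'extrinsics']
wrist [[327.1, 0.0, 278.3], [0.0, 327.1, 208.8], [0.0, 0.0, 1.0]] [[0.271, -0.963, -0.0, -674.672], [0.928, 0.261, -0.266, 30.486], [0.256, 0.072, 0.964, -390.046], [0.0, 0.0, 0.0, 1.0]] ['pixels', 'camera_matrix', 'extrinsics']
{'time_s': 0.15, 'qpos': array([-7.64200544e+01,  6.66799386e+00,  8.26253418e+01, -2.19981866e-03,
        9.07559211e+01, -2.16715601e+00]), 'joint_vel': array([-0.11570676, -0.18236196, -0.15200723,  0.06508206, -0.0969327 ,
        0.05024987]), 'joint_efforts': array([ 2.11953382e-03, -7.21760058e+01, -6.22949409e+01,  7.81074003e-02,
        2.26204115e-02, -7.64814968e-05]), 'ee_pos': array([ 183.12042085, -649.53723934,  218.09009039]), 'tool_rot': array([[ 2.71391187e-01, -2.39174604e-04,  9.62469099e-01],
       [-9.62468744e-01,  8.26642900e-04,  2.71391292e-01],
       [-8.60528152e-04, -9.99999630e-01, -5.85448267e-06]]), 'force': array([ 0.33894497,  1.29405706, -0.20202928]), 'moment': array([ 0.01509194,  0.01213567, -0.00298468]), 'opening': 1.0031900612102898} -18.8
```

View pics/scene0.png

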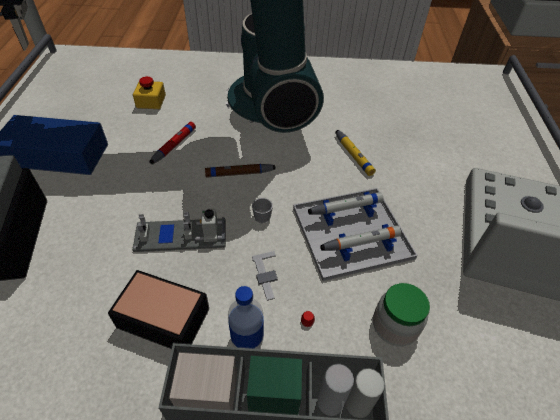

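View pics/top0.png

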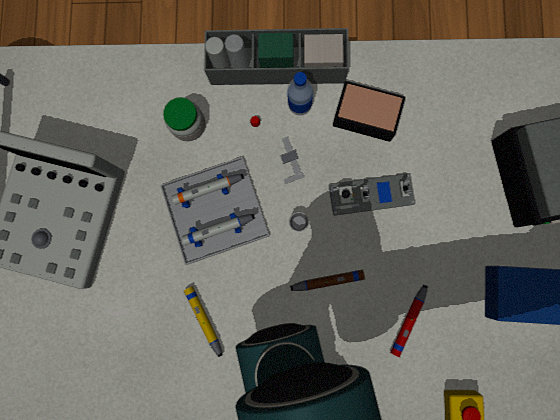

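View pics/wrist0.png

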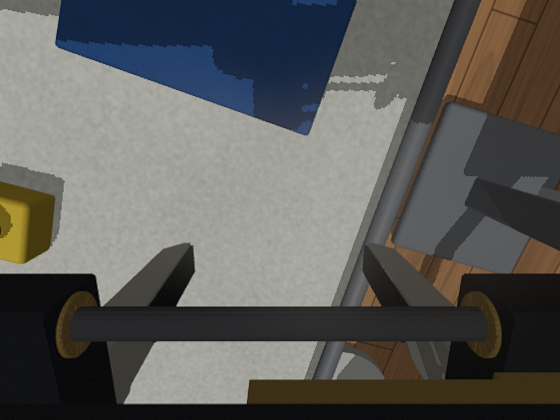

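```bash
cat > h.py <<'E'
import numpy as np, cv2
from bench import r, snapshot
def proj(s,P):
    P=np.atleast_2d(P).astype(float); E=s["extrinsics"]; c=P@E[:3,:3].T+E[:3,3]
    c=c*[1,-1,-1]; u=c@s["camera_matrix"].T; return u[:,:2]/u[:,2:]
def ray(s,uv):
    E=s["extrinsics"]; R=E[:3,:3]; o=-R.T@E[:3,3]
    d=np.linalg.inv(s["camera_matrix"])@np.array([uv[0],uv[1],1.]); d=R.T@(d*[1,-1,-1]); return o,d/np.linalg.norm(d)
def onz(s,uv,z):
    o,d=ray(s,uv); return o+d*(z-o[2])/d[2]
def tri(pairs):
    A=np.zeros((3,3));b=np.zeros(3)
    for s,uv in pairs:
        o,d=ray(s,uv);M=np.eye(3)-np.outer(d,d);A+=M;b+=M@o
    X=np.linalg.solve(A,b); return X
E
python3 - <<'E'
from h import *
t=snapshot("top")["pixels"]; s=snapshot("scene")["pixels"]
cv2.imwrite("pics/c1.png",cv2.resize(t[150:270,155:275],None,fx=5,fy=5,interpolation=cv2.INTER_CUBIC))
cv2.imwrite("pics/c2.png",cv2.resize(t[160:225,320:425],None,fx=7,fy=7,interpolation=cv2.INTER_CUBIC))
cv2.imwrite("pics/c3.png",cv2.resize(s[190:260,125:235],None,fx=7,fy=7,interpolation=cv2.INTER_CUBIC))
cv2.imwrite("pics/c4.png",cv2.resize(s[180:280,290:420],None,fx=6,fy=6,interpolation=cv2.INTER_CUBIC))
E
```

```text
(no output)
```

View pics/c1.png

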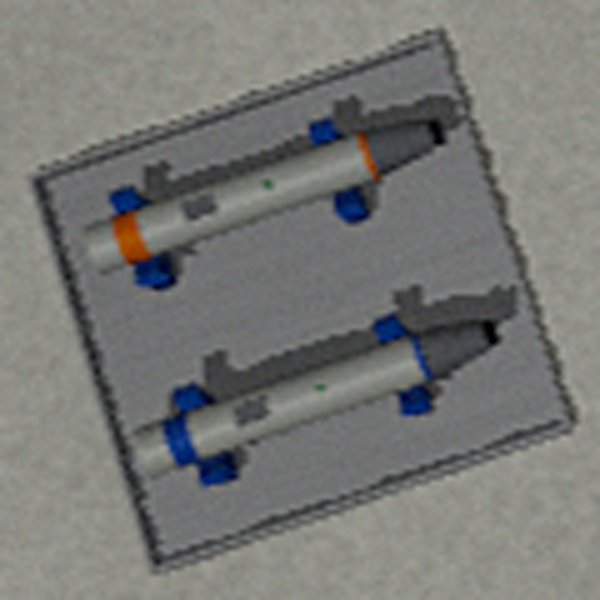

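View pics/c2.png

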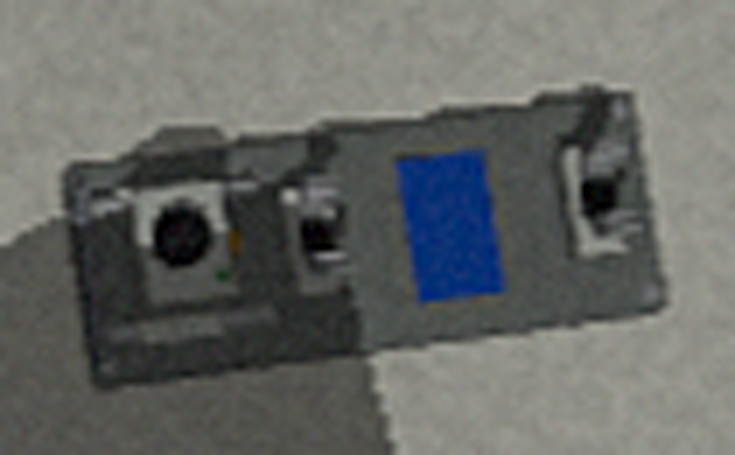

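View pics/c3.png

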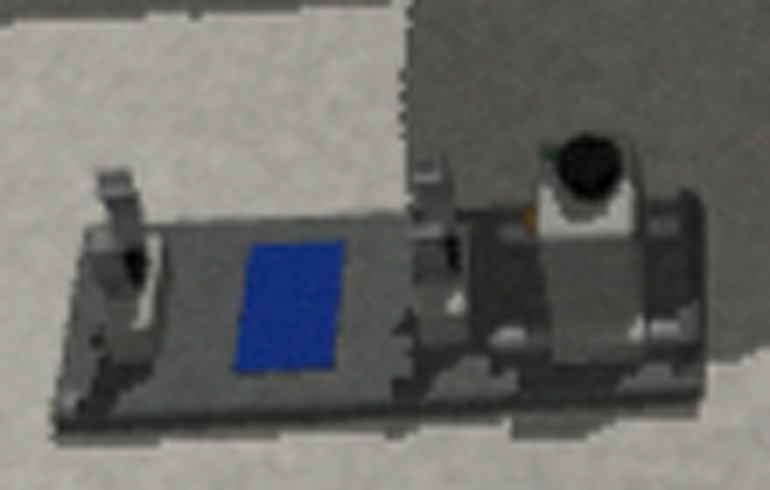

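View pics/c4.png

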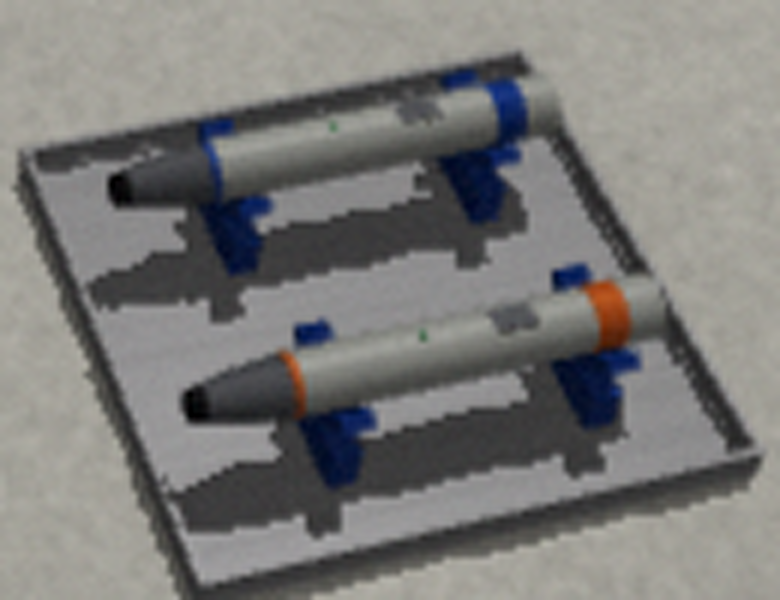

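```bash
cat > est.py <<'E'
from h import *
t=snapshot("top"); s=snapshot("scene")
def rect(img,corn,z,f,off,name):
    P=np.array([onz(img,(c[0]/f+off[0],c[1]/f+off[1]),z)[:2] for c in corn])
    print(name,P.round(1).tolist(),"c",P.mean(0).round(1), "sides",[round(float(np.linalg.norm(P[i]-P[(i+1)%4])),1) for i in range(4)])
    for a,b in ((P[0],P[1]),(P[3],P[2])):
        d=a-b; print("  ang",np.degrees(np.arctan2(d[1],d[0])).round(2))
rect(t,[(38,180),(440,32),(575,425),(157,565)],14,5,(155,150),"tray")
rect(t,[(65,165),(632,93),(665,300),(98,385)],10,7,(320,160),"cradle")
# probe axis from white mask top view
for nm,img in (("top",t),("scene",s)):
    pass
T=tri([(t,(155+137/5,150+450/5)),(s,(290+560/6,180+100/6))]);print("tail approx",T)
L=tri([(t,(155+494/5,150+332/5)),(s,(290+115/6,180+188/6))]);print("lens",L, np.linalg.norm(T-L))
d=T-L;print(np.degrees(np.arctan2(d[1],d[0])), L+d/np.linalg.norm(d)*98)
# band centroid etc, led green
G=tri([(t,(155+320/5,150+387/5)),(s,(290+333/6,180+127/6))]);print("led",G)
B=tri([(t,(155+180/5,150+440/5)),(s,(290+509/6,180+110/6))]);print("band",B)
# clips in both views: saddles black
F=tri([(t,(320+600/7,160+195/7)),(s,(125+133/7,190+268/7))]);R=tri([(t,(320+320/7,160+235/7)),(s,(125+450/7,190+250/7))])
print("clipF,R",F,R,np.linalg.norm(R-F),np.degrees(np.arctan2(*(R-F)[1::-1])))
S=tri([(t,(320+180/7,160+237/7)),(s,(125+590/7,190+165/7))]);print("screw",S)
E
python3 est.py
```

```text
tray [[570.8, 340.3], [643.6, 143.3], [450.4, 75.9], [383.4, 276.3]] c [512.1 209. ] sides [210.1, 204.7, 211.3, 198.0]
  ang 110.28
  ang 108.47
cradle [[575.6, -67.7], [599.9, -263.7], [527.6, -272.6], [498.7, -78.1]] c [ 550.4 -170.5] sides [197.6, 72.9, 196.6, 77.6]
  ang 97.08
  ang 98.45
tail approx [437.14942136 282.33223725  41.52214133]
lens [492.67665411 113.4048291   39.54586368] 177.83039244300326
108.19593719887159 [462.07632345 206.49851107  40.6349644 ]
led [465.92097307 193.77509078  50.59896562]
band [441.95510067 262.69068601  39.4374316 ]
clipF,R [ 560.40106719 -245.02042997   30.30205381] [ 546.87226572 -149.32630381   31.36428502] 96.65155241754562 98.04688907569214
screw [ 540.92749931 -100.32939654   69.68717742]
```

```bash
cat >> h.py <<'E'
def go(P,ang=None):
    """rows to reach TCP P (mm) with tool x at world angle ang(deg), tool down"""
    st=r.get_state(); R=st["tool_rot"]; d=R.T@(np.array(P,float)-st["ee_pos"])/10
    cur=np.degrees(np.arctan2(R[1,0],R[0,0])); tn=0 if ang is None else -((ang-cur+180)%360-180)
    print("t",round(st["time_s"],2),"pos",st["ee_pos"].round(2),"ang",cur.round(2),"F",st["force"].round(2),"M",st["moment"].round(3),"op",round(st["opening"]*93,2),"q",st["qpos"].round(1))
    print("translation cm",d.round(3).tolist(),"turn",round(tn,2))
E
python3 - <<'E'
from h import *
w=snapshot("wrist"); st=r.get_state(); R=st["tool_rot"]
E=w["extrinsics"]; o=-E[:3,:3].T@E[:3,3]; print("cam in tool",R.T@(o-st["ee_pos"]), "view dir",R.T@(-E[2,:3]))
go((500,-197,219),8)
E
```

```text
cam in tool [-9.31870044e-02 -1.65725368e+02  7.39328833e+01] view dir [ 2.67133167e-04  9.63920380e-01 -2.66190588e-01]
t 0.4 pos [ 183.15 -649.66  218.54] ang -74.26 F [-0.07  0.07  0.36] M [0.057 0.033 0.006] op 93.26 q [-76.4   6.7  82.6   0.   90.8  -2.2]
translation cm [-34.971, -0.038, 42.778] turn -82.26
```

Run:
```python
from h import *
go((566,-285,160),8)
```

```text
t 0.4 pos [ 183.15 -649.66  218.54] ang -74.26 F [-0.07  0.07  0.36] M [0.057 0.033 0.006] op 93.26 q [-76.4   6.7  82.6   0.   90.8  -2.2]
translation cm [-24.71, 5.86, 46.742] turn -82.26
```

>>> arm_command --series '[{"translation": [-2.5,0,4.7],"turn": -8.2},{"translation": [-5,0,9.4],"turn": -16.4},{"translation": [-7.5,0,14.1],"turn": -24.6},{"translation": [-10,0,18.8],"turn": -32.8},{"translation": [-12.5,0,23.5],"turn": -41},{"translation": [-15,0,28.2],"turn": -49.2},{"translation": [-17.5,0,32.9],"turn": -57.4},{"translation": [-20,0,37.6],"turn": -65.6}]'

```text
invalid input at $.series[0]: expected keys translation, turn, claw
```

Run:
```python
from h import *
go((566,-285,160),8)
```

```text
t 0.4 pos [ 183.15 -649.66  218.54] ang -74.26 F [-0.07  0.07  0.36] M [0.057 0.033 0.006] op 93.26 q [-76.4   6.7  82.6   0.   90.8  -2.2]
translation cm [-24.71, 5.86, 46.742] turn -82.26
```

>>> arm_command --series '[{"translation": [-2.5,0,4.7],"turn": -8.2,"claw": 9.3},{"translation": [-5,0,9.4],"turn": -16.4,"claw": 9.3},{"translation": [-7.5,0,14.1],"turn": -24.6,"claw": 9.3},{"translation": [-10,0,18.8],"turn": -32.8,"claw": 9.3},{"translation": [-12.5,0,23.5],"turn": -41,"claw": 9.3},{"translation": [-15,0,28.2],"turn": -49.2,"claw": 9.3},{"translation": [-17.5,0,32.9],"turn": -57.4,"claw": 9.3},{"translation": [-20,0,37.6],"turn": -65.6,"claw": 9.3}]'

```text
time_s: 1.2
ee_pos: [473.2, -371.4, 218.9]
tool_rot: [[0.989, 0.0, 0.145], [-0.145, -0.0, 0.989], [0.0, -1.0, -0.0]]
force: [-0.0, -0.6, 0.2]
opening: 1.0
```

Run:
```python
from h import *
go((566,-285,160),8)
```

```text
t 1.2 pos [ 473.22 -371.36  218.86] ang -8.32 F [-0.02 -0.63  0.17] M [-0.058 -0.074  0.018] op 93.0 q [-40.6  -2.5  92.    0.   90.5 -32.2]
translation cm [7.928, 5.887, 9.888] turn -16.32
```

>>> arm_command --series '[{"translation": [3,2,3.5],"turn": -6,"claw": 9.3},{"translation": [6,4,7],"turn": -12,"claw": 9.3},{"translation": [7.9,5.8,9.9],"turn": -16.3,"claw": 9.3},{"translation": [7.9,5.8,9.9],"turn": -16.3,"claw": 9.3},{"translation": [7.9,5.8,9.9],"turn": -16.3,"claw": 9.3}]'

```text
time_s: 1.7
ee_pos: [565.9, -284.3, 160.5]
tool_rot: [[0.99, -0.0, -0.14], [0.14, 0.0, 0.99], [-0.0, -1.0, 0.0]]
force: [-0.1, -0.1, 0.1]
opening: 1.0
```

Run:
```python
from h import *
go((566,-285,160),8)
w=snapshot("wrist");cv2.imwrite("pics/w1.png",w["pixels"]); np.savez("w1.npz",**w)
t=snapshot("top");cv2.imwrite("pics/t1.png",cv2.resize(t["pixels"][150:270,140:440],None,fx=2.6,fy=2.6))
```

```text
t 1.7 pos [ 565.92 -284.3   160.52] ang 8.03 F [-0.11 -0.13  0.15] M [-0.034 -0.09  -0.048] op 93.04 q [-29.    2.7  92.2  -0.   85.1 -37. ]
translation cm [-0.002, 0.052, -0.07] turn 0.03
```

View pics/w1.png

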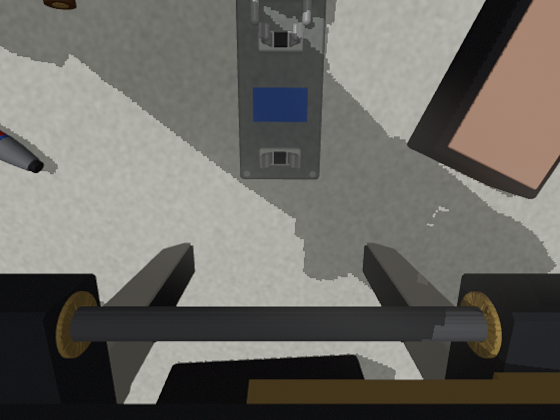

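Run:
```python
import cv2
w=cv2.imread("pics/w1.png")
cv2.imwrite("pics/w1c.png",cv2.resize(w[0:190,220:345],None,fx=4,fy=3.1,interpolation=cv2.INTER_CUBIC))
```

```text
(no output)
```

View pics/w1c.png

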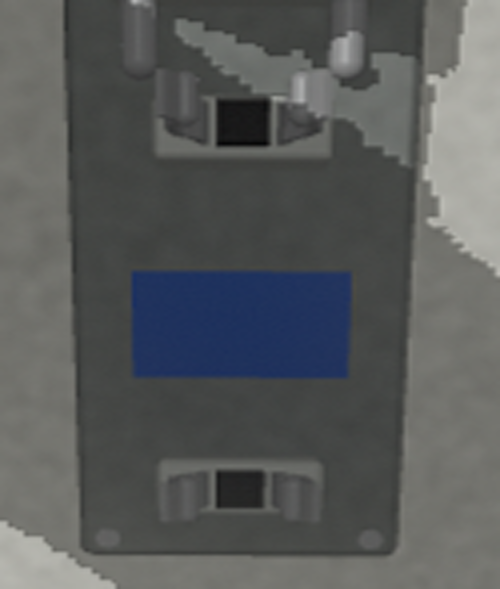

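Run:
```python
from h import *
w=dict(np.load("w1.npz"))
c=lambda x,y:(220+x/4-.4,y/3.1-.35)
for z in (30,34,36):
    F=onz(w,c(240,489),z);R=onz(w,c(243,122),z);d=R-F
    print(z,F,R,np.linalg.norm(d),np.degrees(np.arctan2(d[1],d[0])),(F+R)/2)
for n,pts in (("sticker",[(133,271),(350,271),(349,377),(132,377)]),("plate front",[(82,553),(399,553)])):
    P=np.array([onz(w,c(*p),10) for p in pts]); print(n,P.round(1).tolist(),P.mean(0))
for y in (5,200,400,530):
    pass
a=onz(w,c(68,5),10);b=onz(w,c(82,530),10);a2=onz(w,c(423,5),10);b2=onz(w,c(399,530),10)
for p,q in((a,b),(a2,b2)):
    d=p-q;print(np.degrees(np.arctan2(d[1],d[0])))
print(np.linalg.norm(a2-a),np.linalg.norm(b2-b),(a+a2)/2,(b+b2)/2)
d=(a+a2-b-b2);print(np.degrees(np.arctan2(d[1],d[0])))
```

```text
30 [ 561.57409437 -244.60473051   30.        ] [ 548.64793172 -148.7329523    30.        ] 96.73925541284697 97.67874707481505 [ 555.11101304 -196.6688414    30.        ]
34 [ 561.48870523 -244.14810182   34.        ] [ 548.7370346  -149.57050967   34.        ] 95.43335915903913 97.678747074815 [ 555.11286991 -196.85930574   34.        ]
36 [ 561.44601066 -243.91978747   36.        ] [ 548.78158603 -149.98928836   36.        ] 94.78041103213519 97.67874707481505 [ 555.11379835 -196.95453791   36.        ]
sticker [[529.0, -187.3, 10.0], [577.9, -180.4, 10.0], [582.5, -210.1, 10.0], [532.3, -217.2, 10.0]] [ 555.43108901 -198.74342421   10.        ]
plate front [[526.6, -272.1, 10.0], [603.3, -261.4, 10.0]] [ 564.93848523 -266.75623896   10.        ]
97.3671388789196
97.89085519617562
75.72004488622206 77.04758994789229 [ 544.63173172 -115.55416044   10.        ] [ 563.91671622 -259.53189268   10.        ]
97.6290302535344
```

Run:
```python
from h import *
go((490,121,160),18.2)
```

```text
t 1.8 pos [ 565.49 -285.62  161.67] ang 7.9 F [ 0.07  0.24 -0.36] M [-0.103 -0.089  0.033] op 93.15 q [-29.1   2.6  92.1  -0.   85.1 -37. ]
translation cm [-1.89, 0.124, 41.314] turn -10.3
```

>>> arm_command --series '[{"translation": [-0.2,0,4.6],"turn": -1,"claw": 9.3},{"translation": [-0.4,0,9.2],"turn": -2,"claw": 9.3},{"translation": [-0.6,0,13.8],"turn": -3,"claw": 9.3},{"translation": [-0.8,0,18.4],"turn": -4,"claw": 9.3},{"translation": [-1,0,23],"turn": -5,"claw": 9.3},{"translation": [-1.2,0,27.6],"turn": -6,"claw": 9.3},{"translation": [-1.5,0,32.2],"turn": -8,"claw": 9.3},{"translation": [-1.7,0,36.8],"turn": -9,"claw": 9.3}]'

```text
time_s: 2.6
ee_pos: [497.6, 77.0, 162.6]
tool_rot: [[0.957, 0.003, -0.289], [0.289, -0.001, 0.957], [0.003, -1.0, -0.002]]
force: [1.0, -0.9, 0.7]
opening: 1.001
```

Run:
```python
from h import *
go((490,121,160),18.2)
```

```text
t 2.6 pos [497.62  77.   162.57] ang 16.83 F [ 1.03 -0.87  0.66] M [-0.026 -0.111  0.013] op 93.05 q [ 5.900e+00 -1.420e+01  1.076e+02 -1.000e-01  8.640e+01 -1.090e+01]
translation cm [0.544, 0.251, 4.432] turn -1.37
```

>>> arm_command --series '[{"translation": [0.5,0.2,4.4],"turn": -1.4,"claw": 9.3},{"translation": [0.5,0.2,4.4],"turn": -1.4,"claw": 9.3},{"translation": [0.5,0.2,4.4],"turn": -1.4,"claw": 9.3},{"translation": [0.5,0.2,4.4],"turn": -1.4,"claw": 9.3}]'

```text
time_s: 3.0
ee_pos: [490.1, 119.3, 161.1]
tool_rot: [[0.95, 0.004, -0.311], [0.311, -0.001, 0.95], [0.004, -1.0, -0.002]]
force: [0.3, 0.5, 0.0]
opening: 1.003
```

Run:
```python
from h import *
go((490,121,160),18.2)
w=snapshot("wrist");cv2.imwrite("pics/w2.png",w["pixels"]); np.savez("w2.npz",**w)
```

```text
t 3.0 pos [490.06 119.3  161.05] ang 18.12 F [0.3  0.48 0.04] M [-0.097 -0.131 -0.024] op 93.32 q [ 1.080e+01 -1.400e+01  1.076e+02 -1.000e-01  8.620e+01 -7.300e+00]
translation cm [0.047, 0.105, 0.164] turn -0.08
```

View pics/w2.png

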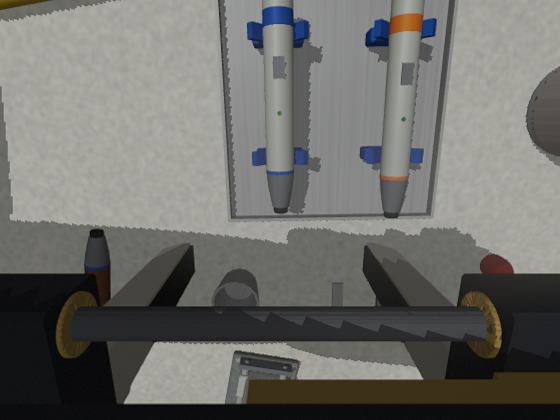

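Run:
```python
from h import *
w=dict(np.load("w2.npz"));im=w["pixels"]
cv2.imwrite("pics/w2c.png",cv2.resize(im[0:225,235:325],None,fx=5,fy=2.6,interpolation=cv2.INTER_CUBIC))
g=im.astype(float).sum(2)/3
for y in (50,85,100,120,135,145):
    print(y,g[y,255:310].astype(int).tolist())
```

```text
50 [148, 150, 145, 91, 94, 95, 95, 94, 99, 122, 129, 136, 140, 142, 145, 148, 151, 153, 158, 161, 165, 162, 159, 156, 152, 148, 144, 140, 137, 134, 130, 126, 121, 115, 108, 99, 89, 76, 78, 94, 91, 91, 91, 93, 93, 92, 91, 92, 94, 95, 94, 93, 92, 92, 91]
85 [144, 141, 142, 143, 146, 145, 143, 143, 141, 120, 121, 130, 136, 141, 143, 146, 148, 150, 152, 156, 160, 161, 158, 155, 152, 148, 145, 141, 138, 135, 132, 127, 123, 116, 111, 102, 94, 81, 81, 93, 91, 90, 92, 93, 93, 92, 91, 92, 93, 94, 94, 92, 91, 90, 99]
100 [143, 141, 139, 140, 143, 143, 142, 141, 138, 120, 115, 127, 134, 139, 142, 145, 147, 150, 151, 155, 157, 160, 157, 155, 152, 149, 144, 142, 139, 135, 132, 128, 124, 117, 113, 105, 95, 83, 82, 93, 91, 91, 91, 93, 93, 92, 92, 92, 93, 94, 94, 92, 90, 103, 141]
120 [141, 140, 137, 137, 138, 142, 141, 139, 138, 137, 121, 123, 132, 136, 141, 143, 146, 147, 150, 152, 155, 157, 156, 154, 151, 149, 146, 142, 139, 136, 133, 129, 125, 119, 113, 105, 98, 85, 81, 93, 91, 91, 91, 93, 92, 93, 91, 92, 93, 94, 93, 91, 90, 90, 86]
135 [140, 139, 137, 135, 135, 138, 140, 137, 136, 135, 118, 117, 128, 134, 139, 142, 145, 147, 149, 151, 153, 154, 155, 153, 151, 148, 146, 143, 140, 137, 134, 130, 125, 120, 114, 106, 97, 87, 81, 92, 90, 89, 91, 91, 92, 92, 92, 91, 92, 93, 93, 90, 88, 101, 138]
145 [139, 138, 137, 135, 134, 137, 140, 137, 136, 136, 134, 115, 126, 133, 138, 142, 144, 146, 148, 150, 152, 153, 154, 152, 150, 149, 145, 142, 140, 137, 134, 130, 125, 121, 114, 107, 98, 87, 79, 92, 91, 91, 92, 92, 93, 92, 92, 91, 92, 93, 93, 90, 88, 100, 137]
```

View pics/w2c.png

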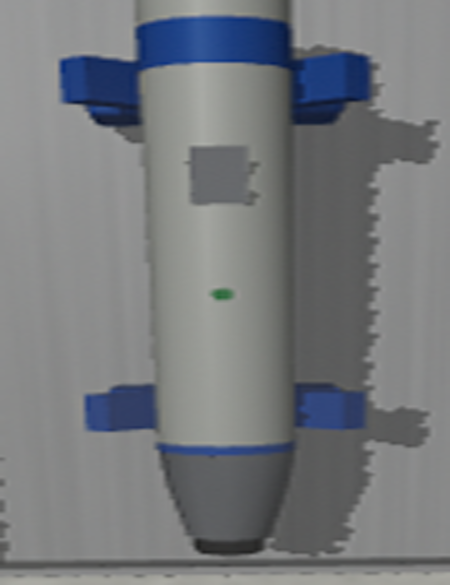

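Run:
```python
from h import *
w=dict(np.load("w2.npz"))
A=onz(w,(278.8,60),42);B=onz(w,(279.7,145),42);d=A-B;print(A,B,np.degrees(np.arctan2(d[1],d[0])))
T=onz(w,(280.2,174.7),54);L=onz(w,(280.2,210.5),42);G=onz(w,(279.2,112.8),54);Bd=onz(w,(278,15.2),54)
# axis unit from tray average
for ang in (107.6,108.2):
    u=np.array([np.cos(np.radians(ang)),np.sin(np.radians(ang))]);n=np.array([-u[1],u[0]])
    for nm,p,o in(("ring",T,62),("lens",L,98),("led",G,0),("band",Bd,0),("A",A,0),("B",B,0)):
        q=p[:2]+u*o; print(ang,nm,p.round(1),"mid est",q.round(1),"along",round(float(q@u),1),"perp",round(float(q@n),1))
```

```text
[454.13064127 232.37874548  42.        ] [475.70697988 168.84466464  42.        ] 108.75762044874755
107.6 ring [483.4 146.5  54. ] mid est [464.6 205.6] along 55.5 perp -505.0
107.6 lens [494.3 113.5  42. ] mid est [464.7 206.9] along 56.7 perp -505.5
107.6 led [467.  193.7  54. ] mid est [467.  193.7] along 43.4 perp -503.7
107.6 band [444.5 259.5  54. ] mid est [444.5 259.5] along 113.0 perp -502.2
107.6 A [454.1 232.4  42. ] mid est [454.1 232.4] along 84.2 perp -503.1
107.6 B [475.7 168.8  42. ] mid est [475.7 168.8] along 17.1 perp -504.5
108.2 ring [483.4 146.5  54. ] mid est [464.  205.4] along 50.2 perp -504.9
108.2 lens [494.3 113.5  42. ] mid est [463.7 206.6] along 51.4 perp -505.0
108.2 led [467.  193.7  54. ] mid est [467.  193.7] along 38.2 perp -504.2
108.2 band [444.5 259.5  54. ] mid est [444.5 259.5] along 107.7 perp -503.4
108.2 A [454.1 232.4  42. ] mid est [454.1 232.4] along 78.9 perp -504.0
108.2 B [475.7 168.8  42. ] mid est [475.7 168.8] along 11.8 perp -504.6
```

Run:
```python
from h import *
go((463.1,205.8,110),18.8)
```

```text
t 3.05 pos [490.08 119.17 160.88] ang 18.09 F [ 0.   -0.62 -0.49] M [-0.021 -0.14   0.029] op 92.88 q [ 1.080e+01 -1.400e+01  1.076e+02 -1.000e-01  8.620e+01 -7.300e+00]
translation cm [0.108, 5.069, 9.083] turn -0.71
```

>>> arm_command --series '[{"translation": [0.1,0,4.5],"turn": -0.7,"claw": 6},{"translation": [0.1,0,9.1],"turn": -0.7,"claw": 6},{"translation": [0.1,2.5,9.1],"turn": -0.7,"claw": 6},{"translation": [0.1,5,9.1],"turn": -0.7,"claw": 6},{"translation": [0.1,5,9.1],"turn": -0.7,"claw": 6},{"translation": [0.1,5,9.1],"turn": -0.7,"claw": 6}]'

```text
time_s: 3.65
ee_pos: [463.4, 205.0, 111.3]
tool_rot: [[0.947, 0.004, -0.32], [0.321, -0.001, 0.947], [0.003, -1.0, -0.002]]
force: [1.2, -0.0, 0.5]
opening: 0.647
```

Run:
```python
from h import *
go((463.1,205.8,23),18.8)
w=snapshot("wrist");cv2.imwrite("pics/w3.png",w["pixels"])
```

```text
t 3.65 pos [463.38 205.02 111.27] ang 18.69 F [ 1.19 -0.01  0.52] M [-0.024 -0.091 -0.049] op 60.19 q [ 2.110e+01 -1.200e+01  1.107e+02 -1.000e-01  8.120e+01  2.400e+00]
translation cm [-0.029, 8.827, 0.102] turn -0.11
```

View pics/w3.png

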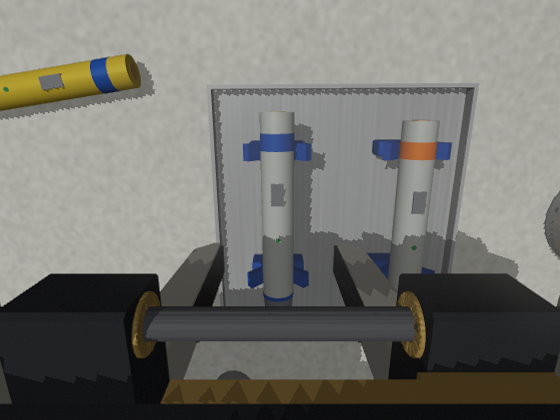

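>>> arm_command --series '[{"translation": [0,4,0.1],"turn": -0.1,"claw": 6},{"translation": [0,7,0.1],"turn": -0.1,"claw": 6},{"translation": [0,8.8,0.1],"turn": -0.1,"claw": 6},{"translation": [0,8.8,0.1],"turn": -0.1,"claw": 6},{"translation": [0,8.8,0.1],"turn": -0.1,"claw": 6}]'

```text
time_s: 4.2
ee_pos: [464.8, 206.1, 25.7]
tool_rot: [[0.947, 0.006, -0.322], [0.322, -0.0, 0.947], [0.006, -1.0, -0.002]]
force: [-0.0, -0.1, 0.5]
opening: 0.644
```

Run:
```python
from h import *
go((463.1,205.8,23),18.8)
w=snapshot("wrist");cv2.imwrite("pics/w4.png",w["pixels"])
```

```text
t 4.2 pos [464.75 206.09  25.66] ang 18.76 F [-0.04 -0.13  0.53] M [-0.135 -0.109 -0.049] op 59.85 q [ 2.110e+01 -7.600e+00  1.152e+02 -1.000e-01  7.210e+01  2.400e+00]
translation cm [-0.167, 0.265, 0.027] turn -0.04
```

View pics/w4.png

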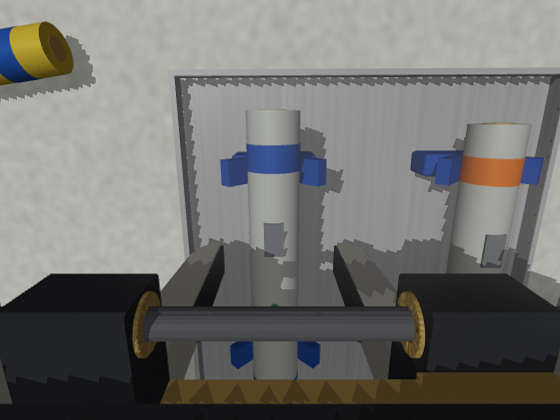

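>>> arm_command --series '[{"translation": [-0.2,0.25,0.0],"turn": 0,"claw": 6},{"translation": [-0.2,0.25,0.0],"turn": 0,"claw": 6},{"translation": [-0.2,0.25,0.0],"turn": 0,"claw": 6}]'

```text
time_s: 4.55
ee_pos: [463.3, 205.7, 24.2]
tool_rot: [[0.947, 0.008, -0.322], [0.322, 0.001, 0.947], [0.008, -1.0, -0.002]]
force: [0.2, -0.3, -0.1]
opening: 0.647
```

Run:
```python
from h import *
go((463.1,205.8,23),18.8)
w=snapshot("wrist");im=w["pixels"];cv2.imwrite("pics/w5.png",im)
t=np.radians(18.8+90)
for x in (-30,30,60,78):
    print(x,proj(w,[463.1+x*np.cos(t),205.8+x*np.sin(t),42]).round(1))
g=im.astype(int).sum(2)//3
for y in (125,200,215): print(y,g[y,235:312].tolist())
```

```text
t 4.55 pos [463.3  205.72  24.19] ang 18.77 F [ 0.23 -0.29 -0.09] M [-0.011 -0.134  0.017] op 60.19 q [ 2.110e+01 -7.700e+00  1.155e+02 -1.000e-01  7.180e+01  2.400e+00]
translation cm [-0.017, 0.119, 0.015] turn -0.03
-30 [[278.6 325.2]]
30 [[278.5 215. ]]
60 [[278.4 150.8]]
78 [[278.3 108.7]]
125 [150, 151, 151, 150, 149, 150, 150, 150, 151, 152, 152, 152, 153, 150, 132, 127, 135, 140, 143, 146, 149, 151, 152, 154, 155, 157, 157, 159, 160, 161, 162, 162, 164, 165, 166, 168, 168, 167, 165, 165, 164, 162, 161, 159, 158, 157, 155, 153, 151, 150, 148, 147, 145, 144, 141, 139, 137, 135, 132, 129, 125, 122, 118, 114, 108, 104, 95, 87, 101, 149, 144, 143, 144, 146, 149, 149, 148]
200 [142, 142, 144, 144, 145, 144, 143, 142, 143, 142, 145, 146, 146, 145, 146, 141, 123, 126, 134, 139, 143, 145, 148, 151, 152, 153, 156, 156, 157, 158, 158, 159, 160, 160, 161, 161, 160, 160, 160, 159, 159, 158, 158, 157, 155, 154, 153, 152, 150, 148, 147, 145, 144, 141, 139, 137, 134, 132, 128, 125, 122, 117, 113, 107, 102, 94, 86, 87, 95, 94, 93, 94, 96, 97, 96, 96, 95]
215 [142, 142, 143, 143, 143, 144, 143, 141, 141, 142, 143, 145, 147, 145, 145, 144, 139, 119, 131, 137, 141, 144, 147, 150, 151, 153, 154, 156, 156, 157, 158, 159, 159, 160, 160, 160, 160, 161, 160, 159, 159, 158, 157, 157, 155, 154, 153, 152, 150, 148, 147, 145, 144, 141, 139, 137, 134, 131, 128, 126, 121, 118, 112, 106, 102, 92, 84, 85, 94, 93, 93, 93, 95, 97, 95, 95, 95]
```

>>> arm_command --series '[{"translation": [-0.1,0.15,0.0],"turn": -0.5,"claw": 6},{"translation": [-0.1,0.15,0.0],"turn": -0.5,"claw": 4},{"translation": [-0.1,0.15,0.0],"turn": -0.5,"claw": 2.4},{"translation": [-0.1,0.15,0.0],"turn": -0.5,"claw": 1.5},{"translation": [-0.1,0.15,0.0],"turn": -0.5,"claw": 1.5},{"translation": [-0.1,0.15,0.0],"turn": -0.5,"claw": 1.5},{"translation": [-0.1,0.15,0.0],"turn": -0.5,"claw": 1.5}]'

```text
time_s: 5.3
ee_pos: [462.6, 205.5, 22.7]
tool_rot: [[0.944, 0.009, -0.33], [0.33, 0.001, 0.944], [0.008, -1.0, -0.002]]
force: [3.1, 0.8, 0.5]
opening: 0.251
```

Run:
```python
from h import *
go((463.1,205.8,140),18.8)
```

```text
t 5.3 pos [462.62 205.47  22.7 ] ang 19.27 F [3.06 0.85 0.47] M [ 0.132 -0.587 -0.024] op 23.34 q [ 2.110e+01 -7.800e+00  1.157e+02 -1.000e-01  7.160e+01  1.900e+00]
translation cm [0.154, -11.729, -0.009] turn 0.47
```

>>> arm_command --series '[{"translation": [0,-2,0],"turn": 0,"claw": 1.5},{"translation": [0,-5,0],"turn": 0,"claw": 1.5},{"translation": [0,-9,0],"turn": 0,"claw": 1.5},{"translation": [0,-12,0],"turn": 0,"claw": 1.5},{"translation": [0,-12,0],"turn": 0,"claw": 1.5},{"translation": [0,-12,0],"turn": 0,"claw": 1.5}]'

```text
time_s: 5.9
ee_pos: [461.6, 205.4, 142.6]
tool_rot: [[0.944, 0.009, -0.33], [0.33, 0.001, 0.944], [0.009, -1.0, -0.002]]
force: [-0.1, 0.2, -1.1]
opening: 0.25
```

Run:
```python
from h import *
t=np.radians(97.65); c=np.array([555.1,-197.0]); u=np.array([np.cos(t),np.sin(t)])
p=c-24*u; print(p)
go((p[0],p[1],140),7.65)
w=snapshot("wrist");im=w["pixels"];cv2.imwrite("pics/w6.png",im)
```

```text
[ 558.29491212 -220.78639394]
t 5.9 pos [461.57 205.36 142.57] ang 19.27 F [-0.09  0.15 -1.14] M [-0.026 -0.088 -0.024] op 23.23 q [ 2.12e+01 -1.36e+01  1.09e+02 -1.00e-01  8.41e+01  1.90e+00]
translation cm [-4.932, 0.303, -43.419] turn 11.62
```

View pics/w6.png

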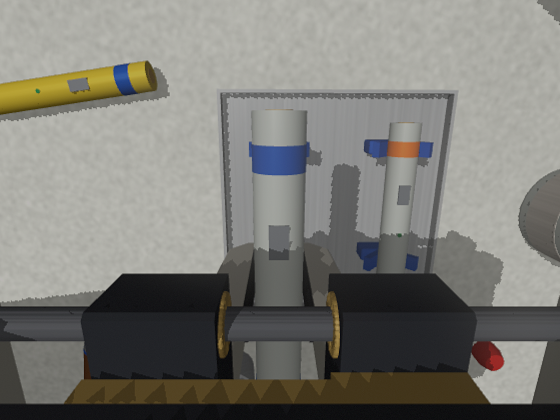

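>>> arm_command --series '[{"translation": [-0.2,0,-2],"turn": 0.6,"claw": 1.5},{"translation": [-0.7,0,-6],"turn": 1.7,"claw": 1.5},{"translation": [-1.2,0,-10.5],"turn": 2.9,"claw": 1.5},{"translation": [-1.7,0.1,-15],"turn": 4.1,"claw": 1.5},{"translation": [-2.2,0.1,-19.5],"turn": 5.3,"claw": 1.5},{"translation": [-2.7,0.1,-24],"turn": 6.5,"claw": 1.5},{"translation": [-3.2,0.2,-28],"turn": 7.7,"claw": 1.5},{"translation": [-3.6,0.2,-32],"turn": 8.7,"claw": 1.5}]'

```text
time_s: 6.75
ee_pos: [532.1, -110.5, 138.1]
tool_rot: [[0.983, 0.005, -0.182], [0.182, 0.001, 0.983], [0.005, -1.0, 0.0]]
force: [0.5, 0.6, -1.1]
opening: 0.248
```

Run:
```python
from h import *
go((558.3,-220.8,130),7.65)
```

```text
t 6.75 pos [ 532.13 -110.48  138.07] ang 10.49 F [ 0.53  0.59 -1.13] M [-0.032 -0.093  0.008] op 23.09 q [-1.450e+01 -8.200e+00  1.048e+02  1.000e-01  8.310e+01 -2.500e+01]
translation cm [0.56, 0.808, -11.324] turn 2.84
```

>>> arm_command --series '[{"translation": [0.2,0.2,-4],"turn": 1,"claw": 1.5},{"translation": [0.4,0.5,-8],"turn": 2,"claw": 1.5},{"translation": [0.6,0.8,-11.3],"turn": 2.8,"claw": 1.5},{"translation": [0.6,0.8,-11.3],"turn": 2.8,"claw": 1.5},{"translation": [0.6,0.8,-11.3],"turn": 2.8,"claw": 1.5},{"translation": [0.6,0.8,-11.3],"turn": 2.8,"claw": 1.5}]'

```text
time_s: 7.35
ee_pos: [558.2, -219.7, 129.1]
tool_rot: [[0.991, 0.003, -0.134], [0.134, 0.002, 0.991], [0.004, -1.0, 0.001]]
force: [0.0, -0.6, -1.2]
opening: 0.252
```

Run:
```python
from h import *
go((558.3,-220.8,90),7.65)
for n in ("wrist","top","scene"):
    w=snapshot(n);cv2.imwrite(f"pics/{n}7.png",w["pixels"]); np.savez(f"{n}7.npz",**w)
```

```text
t 7.35 pos [ 558.2  -219.68  129.12] ang 7.72 F [ 0.   -0.63 -1.23] M [-0.062 -0.1    0.   ] op 23.42 q [-24.   -0.6  98.5   0.2  82.  -31.8]
translation cm [-0.02, 3.912, -0.117] turn 0.07
```

View pics/wrist7.png

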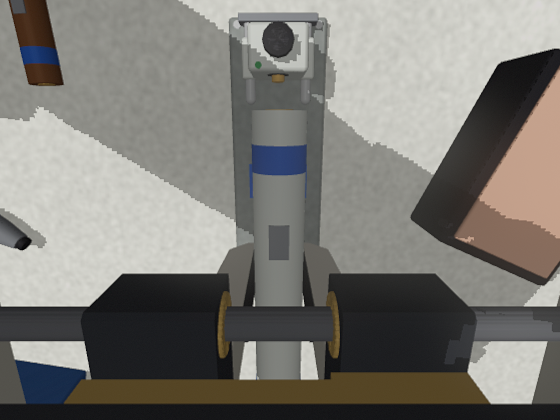

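View pics/scene7.png

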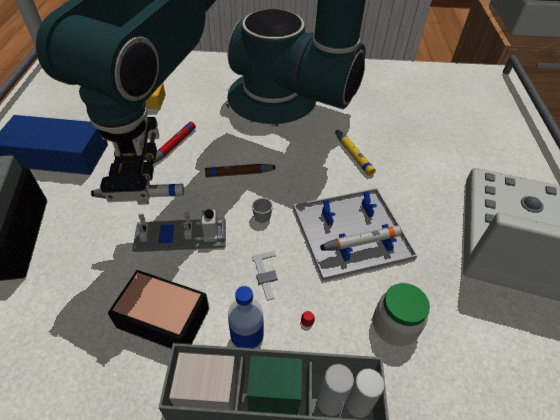

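Run:
```python
from h import *
w=dict(np.load("wrist7.npz"));im=w["pixels"]
cv2.imwrite("pics/w7c.png",cv2.resize(im[0:200,215:345],None,fx=4.5,fy=3,interpolation=cv2.INTER_CUBIC))
t=np.radians(97.65); c=np.array([555.1,-197.0]); u=np.array([np.cos(t),np.sin(t)]);n=np.array([-u[1],u[0]])
W=lambda x,y,z:np.r_[c+x*u+y*n,z]
for P in ((70,0,48),(75.5,0,64),(80,0,76),(75.5,20,64),(75.5,-20,64),(60,39,10),(60,-39,10),(20,39,10),(20,-39,10),(128,39,10),(128,-39,10)): print(P,proj(w,W(*P)).round(1))
for nm,uv,z in (("brass tip",(278,81),48),("block top edge",(278,72),64),("screw",(278,39),76)):
    p=onz(w,uv,z)[:2]-c; print(nm,"x",p@u,"y",p@n)
g=im.astype(int).sum(2)//3
for y in (130,150,210,235): print(y,g[y,228:330].tolist())
```

```text
(70, 0, 48) [[277.8  90.9]]
(75.5, 0, 64) [[277.9  80.1]]
(80, 0, 76) [[278.   70.2]]
(75.5, 20, 64) [[247.6  80.1]]
(75.5, -20, 64) [[308.1  80.2]]
(60, 39, 10) [[230.7 107.3]]
(60, -39, 10) [[324.4 107.3]]
(20, 39, 10) [[232.5 155.7]]
(20, -39, 10) [[322.6 155.7]]
(128, 39, 10) [[227.4  15.6]]
(128, -39, 10) [[327.7  15.8]]
brass tip x 76.60735175581685 y -0.14716331939239838
block top edge x 80.49924257404926 y -0.07157576955560549
screw x 97.62134355045033 y -0.010221486447092146
130 [140, 140, 141, 138, 116, 82, 87, 90, 90, 89, 89, 85, 86, 87, 88, 87, 88, 89, 90, 89, 89, 90, 89, 90, 98, 103, 106, 108, 111, 112, 114, 115, 116, 118, 119, 120, 120, 120, 122, 122, 123, 123, 124, 125, 125, 125, 127, 126, 127, 127, 128, 129, 128, 128, 127, 126, 126, 125, 125, 125, 124, 123, 123, 122, 121, 121, 120, 119, 119, 118, 116, 115, 114, 112, 110, 108, 105, 104, 102, 90, 90, 90, 92, 92, 92, 92, 92, 92, 93, 93, 95, 95, 93, 89, 85, 102, 142, 140, 138, 137, 138, 138]
150 [132, 132, 133, 136, 130, 93, 82, 88, 91, 91, 91, 91, 91, 91, 91, 90, 90, 90, 90, 91, 91, 91, 93, 87, 59, 63, 66, 66, 68, 67, 69
[... 551 characters left out ...]
26, 126, 125, 124, 124, 123, 123, 123, 123, 121, 120, 120, 119, 118, 117, 115, 114, 112, 109, 108, 105, 103, 101, 86, 86, 86, 87, 87, 87, 87, 87, 87, 88, 89, 90, 90, 85, 80, 99, 139, 138, 139, 141, 142, 142, 141, 140, 139]
235 [201, 201, 201, 202, 203, 203, 203, 199, 153, 128, 133, 135, 136, 138, 138, 139, 138, 137, 137, 136, 137, 136, 135, 136, 127, 86, 102, 106, 110, 113, 114, 116, 117, 119, 120, 121, 121, 122, 123, 123, 110, 84, 86, 87, 86, 87, 87, 87, 86, 86, 86, 85, 86, 86, 86, 85, 85, 85, 85, 84, 88, 110, 123, 121, 120, 119, 118, 117, 116, 115, 113, 111, 109, 106, 103, 96, 88, 86, 85, 85, 84, 84, 85, 85, 85, 86, 86, 89, 87, 84, 81, 103, 141, 140, 141, 141, 140, 140, 140, 138, 138, 138]
```

View pics/w7c.png

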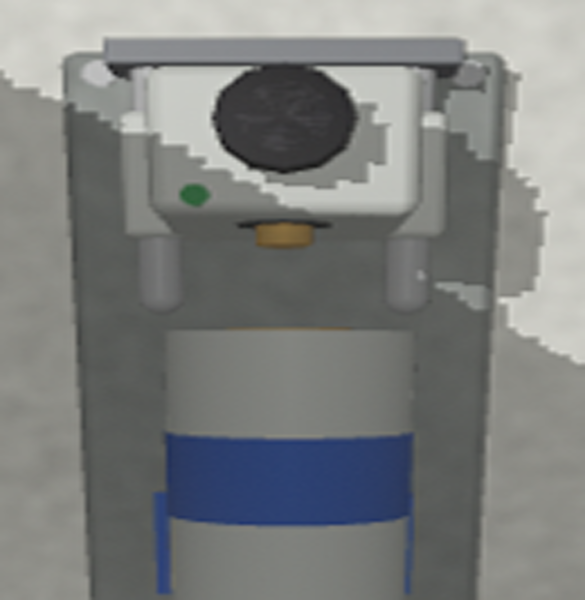

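Run:
```python
from h import *
w=dict(np.load("wrist7.npz")); st=r.get_state();R=st["tool_rot"];p=st["ee_pos"]
for z in (78,70,65,40,35,30):
    a=proj(w,p+R@[-12,-18.8,z])[0];b=proj(w,p+R@[12,-18.8,z])[0];t_=proj(w,p+R@[0,-30.8,z])[0]
    print(z,a.round(1),b.round(1),"w",(b-a)[0].round(1),"c",((a+b)/2)[0].round(1),"toprow",t_.round(1))
```

```text
78 [251.2 108.8] [307.3 108.7] w 56.2 c 279.2 toprow [279.3 107.9]
70 [251.6 128.1] [306.9 128. ] w 55.3 c 279.2 toprow [279.3 128.9]
65 [251.9 139.8] [306.6 139.8] w 54.8 c 279.2 toprow [279.3 141.7]
40 [253.1 195.5] [305.5 195.4] w 52.4 c 279.3 toprow [279.4 201.9]
35 [253.3 206. ] [305.2 205.9] w 51.9 c 279.3 toprow [279.4 213.2]
30 [253.6 216.3] [305.  216.3] w 51.4 c 279.3 toprow [279.4 224.4]
```

>>> arm_command --series '[{"translation": [0,3,-0.1],"turn": 0.1,"claw": 1.5},{"translation": [0,5,-0.1],"turn": 0.1,"claw": 1.5},{"translation": [0,6.2,-0.1],"turn": 0.1,"claw": 1.5},{"translation": [0,6.2,-0.1],"turn": 0.1,"claw": 1.5},{"translation": [0,6.2,-0.1],"turn": 0.1,"claw": 1.5}]'

```text
time_s: 8.0
ee_pos: [559.4, -220.4, 68.9]
tool_rot: [[0.991, 0.006, -0.134], [0.134, 0.001, 0.991], [0.006, -1.0, 0.0]]
force: [0.0, -0.6, -1.7]
opening: 0.251
```

```bash
cat > look.py <<'E'
import sys
from h import *
go((558.3,-220.8,29),7.65)
w=snapshot("wrist");im=w["pixels"]; np.savez("wl.npz",**w)
cv2.imwrite(f"pics/{sys.argv[1]}.png",cv2.resize(im[0:300,200:360],None,fx=3,fy=2,interpolation=cv2.INTER_CUBIC))
E
python3 look.py l1
```

```text
t 8.0 pos [ 559.36 -220.39   68.94] ang 7.68 F [ 0.01 -0.55 -1.69] M [-0.025 -0.083  0.003] op 23.35 q [-24.    2.  101.7   0.2  76.1 -31.7]
translation cm [-0.133, 3.994, -0.027] turn 0.03
```

View pics/l1.png

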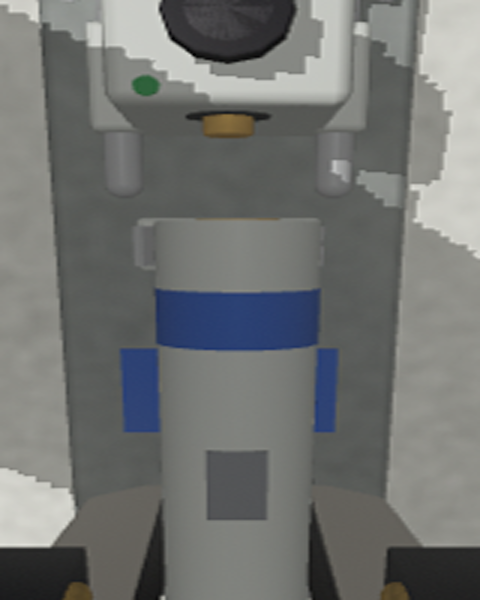

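>>> arm_command --series '[{"translation": [-0.15,0.3,0],"turn": 0,"claw": 1.5},{"translation": [-0.15,0.4,0],"turn": 0,"claw": 1.5},{"translation": [-0.15,0.4,0],"turn": 0,"claw": 1.5},{"translation": [-0.15,0.4,0],"turn": 0,"claw": 1.5}]'

```text
time_s: 8.45
ee_pos: [558.1, -220.8, 65.5]
tool_rot: [[0.991, 0.006, -0.133], [0.133, 0.0, 0.991], [0.006, -1.0, -0.0]]
force: [-0.4, -0.2, -1.5]
opening: 0.249
```

```bash
python3 look.py l2
python3 - <<'E'
from h import *
w=dict(np.load("wl.npz"));im=w["pixels"]
t=np.radians(97.65); c=np.array([555.1,-197.0]); u=np.array([np.cos(t),np.sin(t)]);n=np.array([-u[1],u[0]])
W=lambda x,y,z:np.r_[c+x*u+y*n,z]
for P in ((80.5,20,64),(80.5,-20,64),(60,39,10),(60,-39,10),(20,39,10),(20,-39,10),(48,13,63),(48,-13,63)): print(P,proj(w,W(*P)).round(1))
st=r.get_state();R=st["tool_rot"];p=st["ee_pos"]
for z in (70,35): print(z,proj(w,p+R@[-12,-18.8,z]).round(1),proj(w,p+R@[12,-18.8,z]).round(1))
E
```

```text
t 8.45 pos [ 558.12 -220.83   65.52] ang 7.67 F [-0.4  -0.15 -1.45] M [-0.043 -0.068 -0.051] op 23.18 q [-24.1   2.  102.    0.2  75.7 -31.8]
translation cm [-0.006, 3.652, 0.002] turn 0.02
(80.5, 20, 64) [[236.   50.7]]
(80.5, -20, 64) [[321.5  50.8]]
(60, 39, 10) [[217.3 102.1]]
(60, -39, 10) [[338.5 102.1]]
(20, 39, 10) [[220.3 164.3]]
(20, -39, 10) [[335.6 164.1]]
(48, 13, 63) [[252.6 122.6]]
(48, -13, 63) [[304.9 122.6]]
70 [[251.  128.1]] [[306. 128.]]
35 [[252.8 205.5]] [[304.4 205.5]]
```

View pics/l2.png

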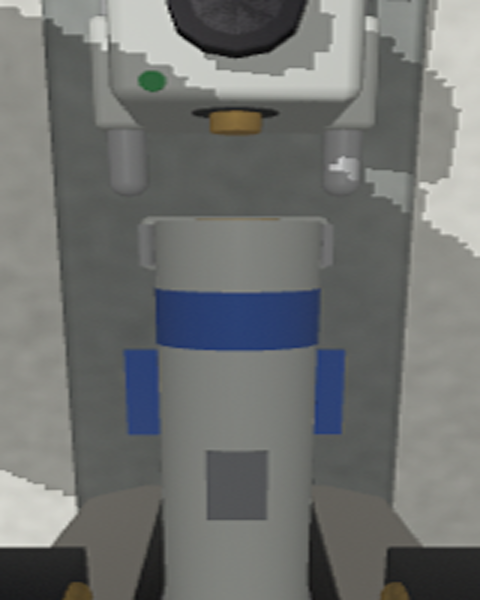

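>>> arm_command --series '[{"translation": [-0.05,0.4,0],"turn": 0,"claw": 1.5},{"translation": [-0.08,0.8,0],"turn": 0,"claw": 1.5},{"translation": [-0.1,1.2,0],"turn": 0,"claw": 1.5},{"translation": [-0.1,1.2,0],"turn": 0,"claw": 1.5}]'

```text
time_s: 8.9
ee_pos: [556.8, -220.8, 52.5]
tool_rot: [[0.991, 0.005, -0.133], [0.133, 0.001, 0.991], [0.005, -1.0, 0.0]]
force: [-0.0, -0.5, -2.2]
opening: 0.256
```

```bash
python3 look.py l3
```

```text
t 8.9 pos [ 556.82 -220.77   52.55] ang 7.67 F [-0.   -0.5  -2.16] M [-0.064 -0.078 -0.   ] op 23.79 q [-24.2   2.5 102.8   0.2  74.5 -31.9]
translation cm [0.133, 2.356, -0.023] turn 0.02
```

View pics/l3.png

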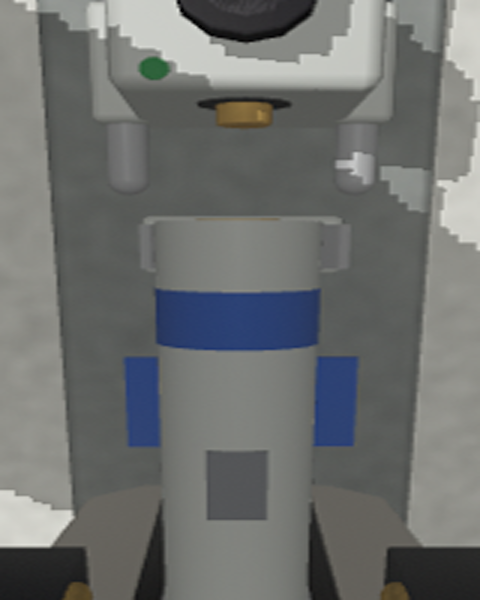

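>>> arm_command --series '[{"translation": [0.1,0.2,0],"turn": 0,"claw": 1.5},{"translation": [0.1,0.3,0],"turn": 0,"claw": 1.5},{"translation": [0.1,0.3,0],"turn": 0,"claw": 1.5}]'

```text
time_s: 9.25
ee_pos: [558.0, -220.7, 49.8]
tool_rot: [[0.991, 0.005, -0.133], [0.133, 0.001, 0.991], [0.006, -1.0, 0.0]]
force: [-0.3, 0.4, -1.6]
opening: 0.248
```

```bash
python3 look.py l4
```

```text
t 9.25 pos [ 557.99 -220.69   49.84] ang 7.67 F [-0.26  0.43 -1.55] M [-0.02  -0.068  0.032] op 23.1 q [-24.1   2.8 102.8   0.2  74.2 -31.8]
translation cm [0.018, 2.085, -0.015] turn 0.02
```

View pics/l4.png

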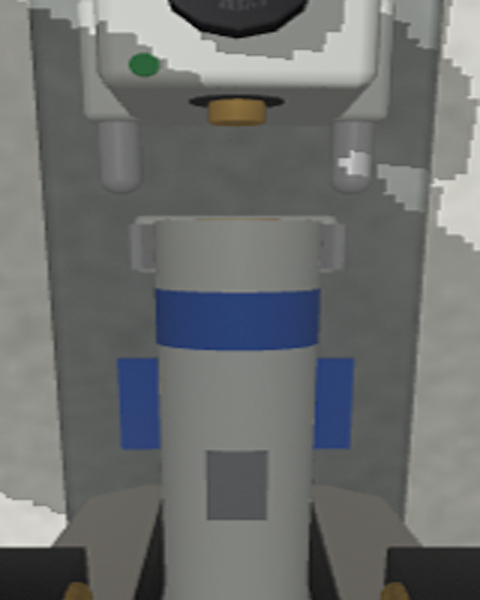

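>>> arm_command --series '[{"translation": [0,0.15,0],"turn": 0,"claw": 1.5},{"translation": [0,0.3,0],"turn": 0,"claw": 1.5},{"translation": [0,0.3,0],"turn": 0,"claw": 1.5}]'

```text
time_s: 9.6
ee_pos: [558.1, -220.7, 46.9]
tool_rot: [[0.991, 0.006, -0.134], [0.134, 0.001, 0.991], [0.006, -1.0, -0.0]]
force: [0.7, 0.4, 0.1]
opening: 0.248
```

```bash
python3 look.py l5
```

```text
t 9.6 pos [ 558.13 -220.7    46.95] ang 7.67 F [0.67 0.37 0.09] M [-0.029 -0.219  0.055] op 23.06 q [-24.1   2.9 102.9   0.2  73.9 -31.8]
translation cm [0.005, 1.795, -0.012] turn 0.02
```

>>> arm_command --series '[{"translation": [0,0.1,0],"turn": 0,"claw": 1.5},{"translation": [0,0.15,0],"turn": 0,"claw": 1.5},{"translation": [0,0.15,0],"turn": 0,"claw": 1.5}]'

```text
time_s: 9.95
ee_pos: [558.5, -220.9, 46.3]
tool_rot: [[0.991, 0.007, -0.133], [0.134, 0.0, 0.991], [0.007, -1.0, -0.001]]
force: [-1.7, 0.4, 6.9]
opening: 0.248
```

```bash
python3 look.py l6
```

```text
t 9.95 pos [ 558.46 -220.92   46.32] ang 7.67 F [-1.69  0.36  6.93] M [0.085 0.124 0.104] op 23.04 q [-24.1   3.  102.9   0.2  73.8 -31.8]
translation cm [-0.026, 1.732, 0.016] turn 0.02
```

>>> arm_command --series '[{"translation": [0,0.2,0],"turn": 0,"claw": 1.5},{"translation": [0,0.2,0],"turn": 0,"claw": 1.5}]'

```text
time_s: 10.2
ee_pos: [558.8, -221.2, 45.1]
tool_rot: [[0.991, 0.008, -0.134], [0.134, -0.0, 0.991], [0.008, -1.0, -0.001]]
force: [-1.5, -0.5, 6.8]
opening: 0.248
```

```bash
python3 look.py l7
```

```text
t 10.2 pos [ 558.77 -221.16   45.09] ang 7.68 F [-1.49 -0.54  6.83] M [-0.013  0.174  0.107] op 23.07 q [-24.1   3.  103.    0.2  73.6 -31.8]
translation cm [-0.054, 1.609, 0.044] turn 0.03
```

View pics/l7.png

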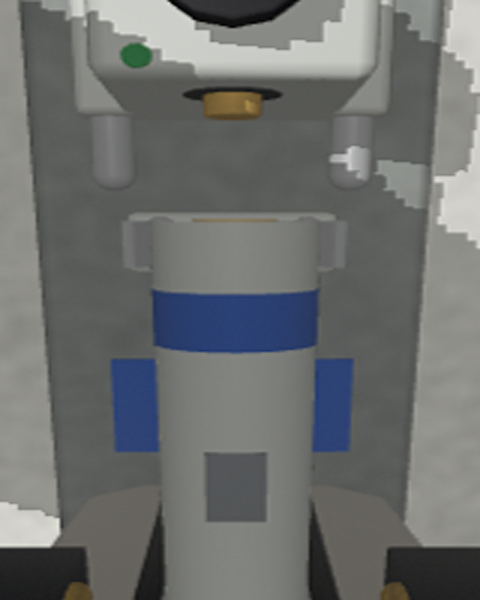

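>>> arm_command --series '[{"translation": [-0.08,0.15,0],"turn": 0,"claw": 1.5},{"translation": [-0.08,0.25,0],"turn": 0,"claw": 1.5},{"translation": [-0.08,0.25,0],"turn": 0,"claw": 1.5}]'

```text
time_s: 10.55
ee_pos: [558.5, -221.6, 43.6]
tool_rot: [[0.991, 0.009, -0.134], [0.134, -0.001, 0.991], [0.009, -1.0, -0.002]]
force: [-0.4, -0.9, 6.9]
opening: 0.248
```

```bash
python3 look.py l8
```

```text
t 10.55 pos [ 558.49 -221.55   43.56] ang 7.67 F [-0.45 -0.89  6.9 ] M [ 0.012 -0.059 -0.007] op 23.06 q [-24.1   3.  103.1   0.2  73.3 -31.9]
translation cm [-0.022, 1.456, 0.08] turn 0.02
```

>>> arm_command --series '[{"translation": [-0.05,0.2,0.05],"turn": 0,"claw": 1.5},{"translation": [-0.05,0.3,0.05],"turn": 0,"claw": 1.5},{"translation": [-0.05,0.3,0.05],"turn": 0,"claw": 1.5}]'

```text
time_s: 10.9
ee_pos: [558.5, -221.6, 41.6]
tool_rot: [[0.991, 0.011, -0.133], [0.133, -0.002, 0.991], [0.01, -1.0, -0.004]]
force: [0.1, -1.9, 7.3]
opening: 0.252
```

```bash
python3 look.py l9
```

```text
t 10.9 pos [ 558.54 -221.57   41.57] ang 7.67 F [ 0.07 -1.91  7.33] M [-0.139 -0.107 -0.005] op 23.42 q [-2.410e+01  3.100e+00  1.033e+02  1.000e-01  7.300e+01 -3.180e+01]
translation cm [-0.026, 1.257, 0.084] turn 0.02
```

View pics/l9.png

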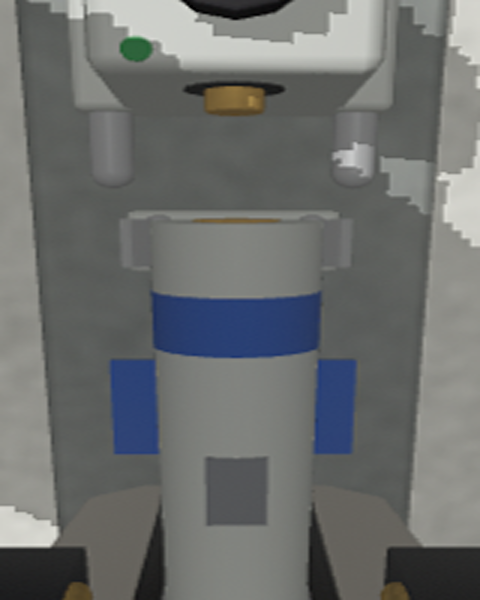

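>>> arm_command --series '[{"translation": [0,-0.5,0],"turn": 0,"claw": 1.5},{"translation": [0,-1.2,0],"turn": 0,"claw": 1.5},{"translation": [-0.05,-1.2,0.5],"turn": 0,"claw": 1.5},{"translation": [-0.05,-1.2,1.3],"turn": 0,"claw": 1.5},{"translation": [-0.05,-1.2,1.3],"turn": 0,"claw": 1.5},{"translation": [-0.05,-1.2,1.3],"turn": 0,"claw": 1.5}]'

```text
time_s: 11.55
ee_pos: [556.0, -208.3, 53.3]
tool_rot: [[0.991, 0.01, -0.134], [0.134, -0.002, 0.991], [0.01, -1.0, -0.003]]
force: [-0.3, -0.3, -1.3]
opening: 0.25
```

```bash
python3 look.py l10
python3 - <<'E'
from h import *
w=dict(np.load("wl.npz"))
st=r.get_state();R=st["tool_rot"];p=st["ee_pos"]
for z in (78,70,63,35,30): print(z,proj(w,p+R@[-12,-18.8,z]).round(1),proj(w,p+R@[12,-18.8,z]).round(1),proj(w,p+R@[0,-30.8,z]).round(1))
t=np.radians(97.65); c=np.array([555.1,-197.0]); u=np.array([np.cos(t),np.sin(t)]);n=np.array([-u[1],u[0]])
print("cradle xy of TCP",(p[:2]-c)@u,(p[:2]-c)@n)
for nm,uv,z in (("brass tip",(277.5,40),50),("block low edge",(278,39),48),("block top edge",(278,17),64)): pass
E
```

```text
t 11.55 pos [ 556.04 -208.29   53.27] ang 7.7 F [-0.3  -0.29 -1.33] M [-0.075 -0.12  -0.014] op 23.24 q [-2.310e+01  1.600e+00  1.036e+02  1.000e-01  7.420e+01 -3.080e+01]
translation cm [0.032, 2.431, -1.262] turn 0.05
78 [[250.7 109.4]] [[306.5 109.3]] [[278.7 108.6]]
70 [[251.1 128.5]] [[306.1 128.5]] [[278.7 129.4]]
63 [[251.5 144.8]] [[305.8 144.8]] [[278.7 147.1]]
35 [[252.9 206. ]] [[304.4 205.9]] [[278.7 213.2]]
30 [[253.1 216.3]] [[304.2 216.2]] [[278.7 224.3]]
cradle xy of TCP -11.516769921648402 0.5275902927262097
```

View pics/l10.png

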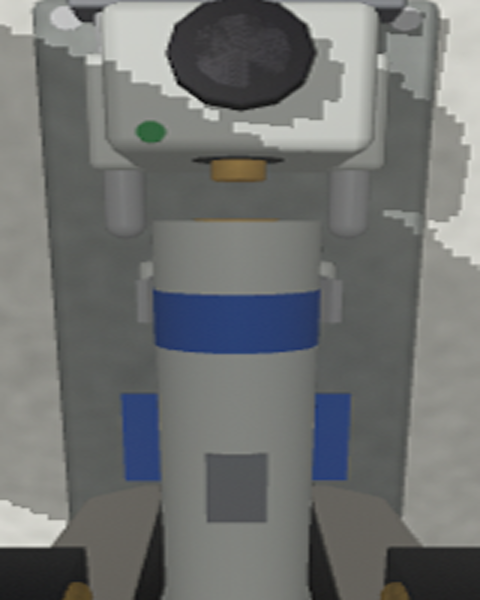

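>>> arm_command --series '[{"translation": [0.04,0.3,0],"turn": 0,"claw": 1.5},{"translation": [0.04,0.5,0],"turn": 0,"claw": 1.5},{"translation": [0.04,0.5,0],"turn": 0,"claw": 1.5}]'

```text
time_s: 11.9
ee_pos: [556.5, -208.5, 47.9]
tool_rot: [[0.991, 0.01, -0.134], [0.134, -0.002, 0.991], [0.01, -1.0, -0.003]]
force: [0.1, 0.6, -0.8]
opening: 0.248
```

```bash
python3 look.py l11
```

```text
t 11.9 pos [ 556.5  -208.46   47.85] ang 7.69 F [ 0.09  0.63 -0.83] M [-0.034 -0.178  0.044] op 23.09 q [-2.310e+01  2.000e+00  1.038e+02  1.000e-01  7.370e+01 -3.080e+01]
translation cm [-0.005, 1.889, -1.241] turn 0.04
```

View pics/l11.png

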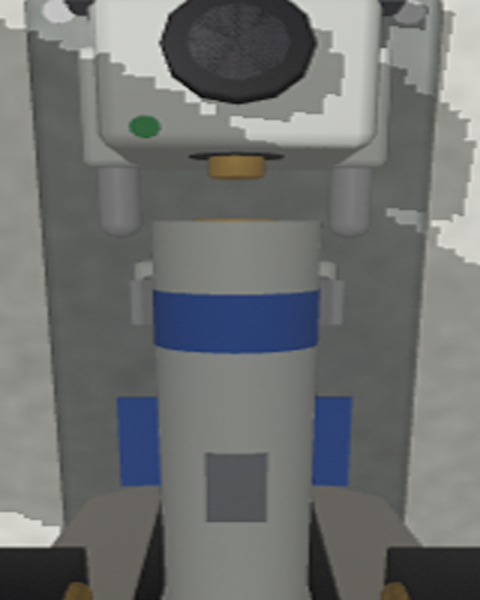

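>>> arm_command --series '[{"translation": [0,0.2,0],"turn": 0,"claw": 1.5},{"translation": [-0.03,0.4,0],"turn": 0,"claw": 1.5},{"translation": [-0.03,0.4,0],"turn": 0,"claw": 1.5}]'

```text
time_s: 12.25
ee_pos: [556.7, -208.9, 44.6]
tool_rot: [[0.991, 0.011, -0.134], [0.134, -0.003, 0.991], [0.011, -1.0, -0.004]]
force: [0.6, -2.2, 3.3]
opening: 0.252
```

```bash
python3 look.py l12
```

```text
t 12.25 pos [ 556.69 -208.87   44.65] ang 7.68 F [ 0.6  -2.24  3.3 ] M [-0.124 -0.198  0.004] op 23.4 q [-2.31e+01  2.10e+00  1.04e+02  1.00e-01  7.33e+01 -3.08e+01]
translation cm [-0.017, 1.57, -1.197] turn 0.03
```

>>> arm_command --series '[{"translation": [-0.03,0.2,0.03],"turn": 0,"claw": 1.5},{"translation": [-0.03,0.35,0.03],"turn": 0,"claw": 1.5},{"translation": [-0.03,0.35,0.03],"turn": 0,"claw": 1.5}]'

```text
time_s: 12.6
ee_pos: [556.9, -209.0, 41.9]
tool_rot: [[0.991, 0.013, -0.133], [0.133, -0.003, 0.991], [0.012, -1.0, -0.005]]
force: [-0.8, -1.1, 7.3]
opening: 0.252
```

```bash
python3 look.py l13
```

```text
t 12.6 pos [ 556.89 -208.99   41.95] ang 7.67 F [-0.77 -1.13  7.27] M [-0.138 -0.168 -0.026] op 23.45 q [-2.310e+01  2.200e+00  1.041e+02  1.000e-01  7.290e+01 -3.080e+01]
translation cm [-0.034, 1.301, -1.183] turn 0.02
```

View pics/l13.png

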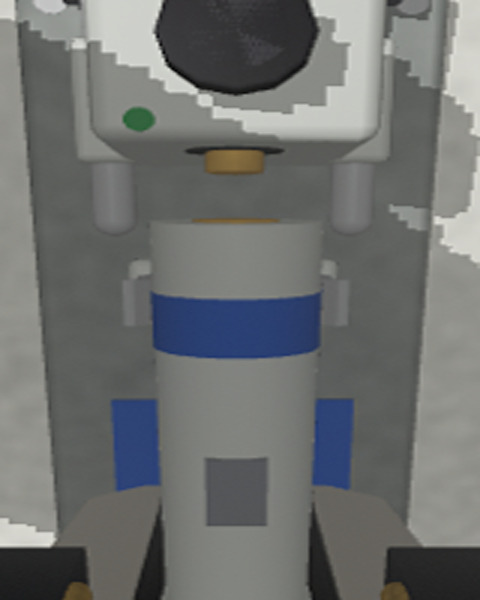

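>>> arm_command --series '[{"translation": [-0.03,0.25,0.03],"turn": 0,"claw": 1.5},{"translation": [-0.03,0.4,0.03],"turn": 0,"claw": 1.5},{"translation": [-0.03,0.4,0.03],"turn": 0,"claw": 1.5}]'

```text
time_s: 12.95
ee_pos: [556.7, -209.0, 38.1]
tool_rot: [[0.991, 0.013, -0.133], [0.133, -0.004, 0.991], [0.013, -1.0, -0.005]]
force: [0.4, -1.8, 2.7]
opening: 0.25
```

```bash
python3 look.py l14
```

```text
t 12.95 pos [ 556.73 -208.97   38.12] ang 7.66 F [ 0.42 -1.81  2.68] M [-0.214 -0.177  0.007] op 23.23 q [-2.310e+01  2.400e+00  1.043e+02  1.000e-01  7.250e+01 -3.080e+01]
translation cm [-0.014, 0.918, -1.188] turn 0.01
```

View pics/l14.png

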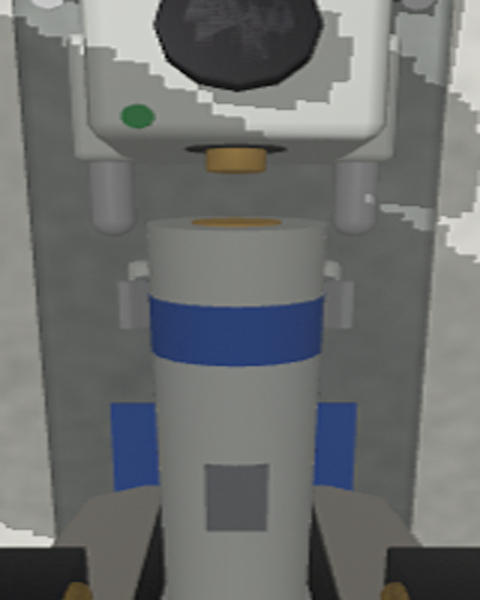

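>>> arm_command --series '[{"translation": [-0.03,0.2,0.03],"turn": 0,"claw": 1.5},{"translation": [-0.03,0.35,0.03],"turn": 0,"claw": 1.5},{"translation": [-0.03,0.35,0.03],"turn": 0,"claw": 1.5}]'

```text
time_s: 13.3
ee_pos: [556.5, -208.6, 34.5]
tool_rot: [[0.991, 0.013, -0.133], [0.133, -0.003, 0.991], [0.013, -1.0, -0.005]]
force: [0.7, 0.1, 1.8]
opening: 0.252
```

```bash
python3 look.py l15
python3 - <<'E'
from h import *
s=snapshot("scene")["pixels"]
cv2.imwrite("pics/s15.png",cv2.resize(s[150:260,80:235],None,fx=5,fy=5,interpolation=cv2.INTER_CUBIC))
E
```

```text
t 13.3 pos [ 556.5  -208.59   34.52] ang 7.67 F [0.71 0.15 1.82] M [ 0.007 -0.316 -0.017] op 23.46 q [-2.310e+01  2.600e+00  1.045e+02  1.000e-01  7.210e+01 -3.080e+01]
translation cm [0.009, 0.559, -1.231] turn 0.02
```

View pics/l15.png

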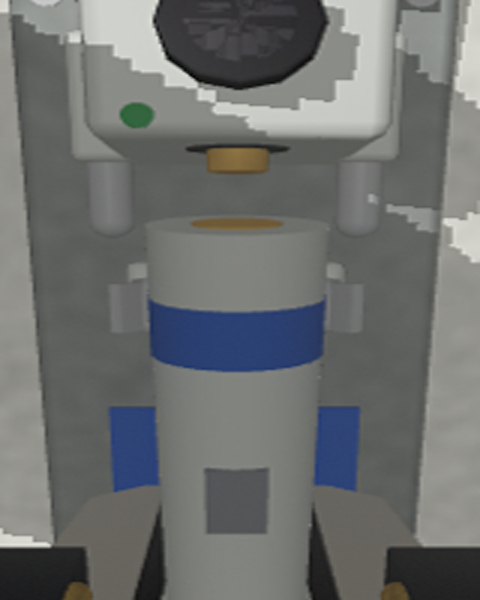

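View pics/s15.png

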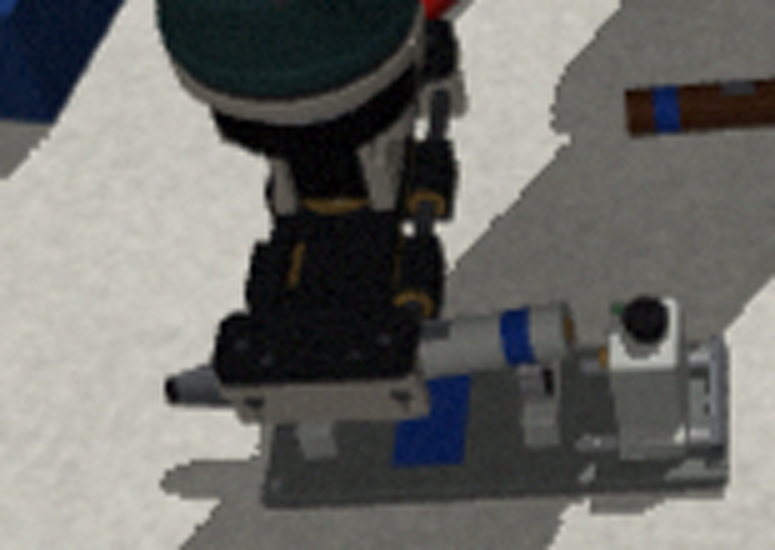

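>>> arm_command --series '[{"translation": [0,0,0],"turn": 0,"claw": 4},{"translation": [0,0,0],"turn": 0,"claw": 4},{"translation": [0,0,1],"turn": 0,"claw": 4},{"translation": [0,0,2],"turn": 0,"claw": 4},{"translation": [0,0,2.9],"turn": 0,"claw": 4},{"translation": [0,0,2.9],"turn": 0,"claw": 4},{"translation": [0,0,2.9],"turn": 0,"claw": 4}]'

```text
time_s: 14.1
ee_pos: [552.7, -179.5, 34.5]
tool_rot: [[0.991, 0.013, -0.134], [0.134, -0.004, 0.991], [0.013, -1.0, -0.005]]
force: [0.3, -0.5, -0.1]
opening: 0.432
```

```bash
python3 look.py l16
python3 - <<'E'
from h import *
s=snapshot("scene")["pixels"]
cv2.imwrite("pics/s16.png",cv2.resize(s[150:260,80:235],None,fx=5,fy=5,interpolation=cv2.INTER_CUBIC))
E
```

```text
t 14.1 pos [ 552.65 -179.49   34.48] ang 7.72 F [ 0.34 -0.45 -0.12] M [-0.059 -0.047  0.012] op 40.19 q [-2.050e+01  9.000e-01  1.062e+02  1.000e-01  7.210e+01 -2.830e+01]
translation cm [-0.002, 0.571, -4.167] turn 0.07
```

View pics/l16.png

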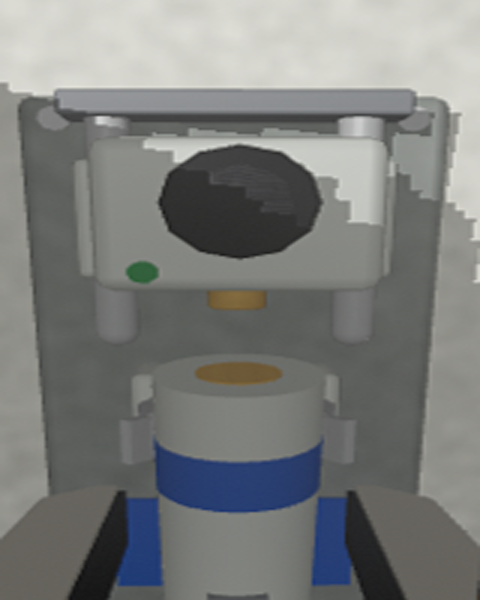

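View pics/s16.png

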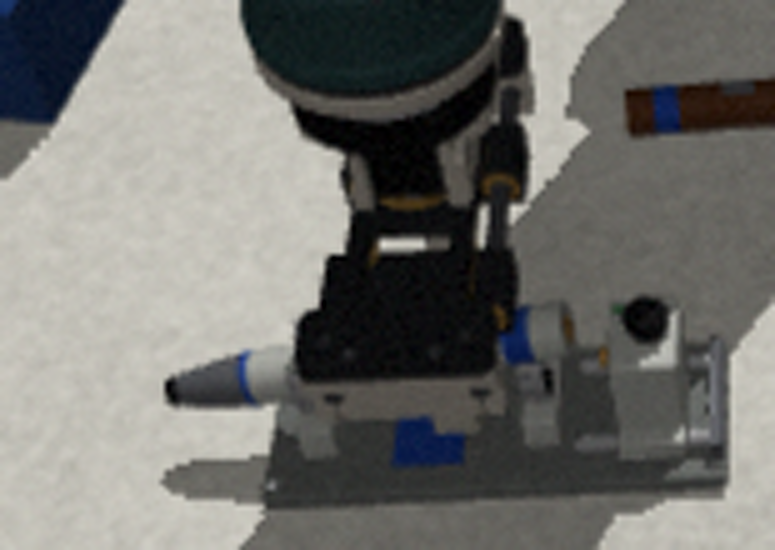

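>>> arm_command --series '[{"translation": [0,0,0],"turn": 0,"claw": 2.6},{"translation": [0,0,0],"turn": 0,"claw": 1.5},{"translation": [0,0,0],"turn": 0,"claw": 1.5},{"translation": [0,0,0],"turn": 0,"claw": 1.5},{"translation": [-0.02,0.15,0],"turn": 0,"claw": 1.5},{"translation": [-0.03,0.3,0],"turn": 0,"claw": 1.5}]'

```text
time_s: 14.8
ee_pos: [553.0, -180.1, 32.4]
tool_rot: [[0.991, 0.015, -0.133], [0.133, -0.004, 0.991], [0.014, -1.0, -0.006]]
force: [0.0, 1.9, 10.2]
opening: 0.251
```

```bash
python3 look.py l17
```

```text
t 14.8 pos [ 553.04 -180.12   32.4 ] ang 7.67 F [ 0.02  1.92 10.23] M [ 0.109 -0.047 -0.008] op 23.33 q [-2.060e+01  1.100e+00  1.063e+02  1.000e-01  7.180e+01 -2.830e+01]
translation cm [-0.026, 0.364, -4.1] turn 0.02
```

View pics/l17.png

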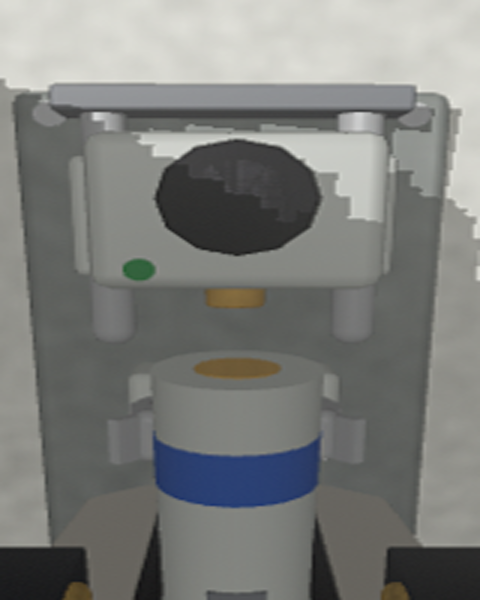

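>>> arm_command --series '[{"translation": [-0.03,0.2,0],"turn": 0,"claw": 1.5},{"translation": [-0.03,0.25,0],"turn": 0,"claw": 1.5}]'

```text
time_s: 15.05
ee_pos: [553.3, -180.2, 30.5]
tool_rot: [[0.991, 0.016, -0.133], [0.134, -0.004, 0.991], [0.016, -1.0, -0.006]]
force: [-1.1, 1.8, 8.9]
opening: 0.248
```

```bash
python3 look.py l18
```

```text
t 15.05 pos [ 553.27 -180.18   30.51] ang 7.68 F [-1.12  1.82  8.88] M [0.147 0.065 0.022] op 23.04 q [-2.060e+01  1.200e+00  1.064e+02  1.000e-01  7.150e+01 -2.830e+01]
translation cm [-0.046, 0.176, -4.092] turn 0.03
```

View pics/l18.png

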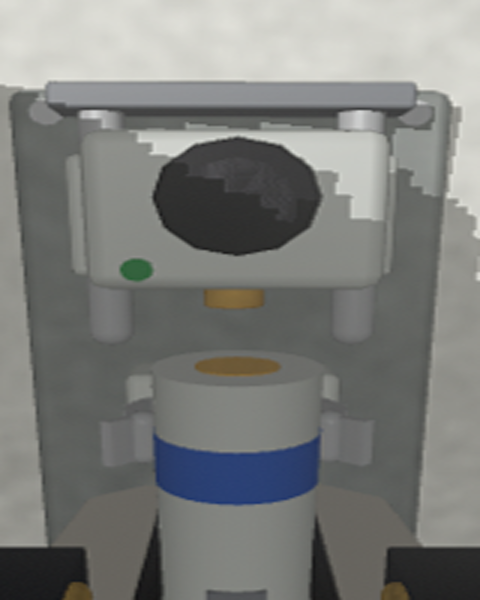

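>>> arm_command --series '[{"translation": [-0.05,0.2,0],"turn": 0,"claw": 1.5},{"translation": [-0.05,0.25,0],"turn": 0,"claw": 1.5}]'

```text
time_s: 15.3
ee_pos: [553.3, -180.3, 28.8]
tool_rot: [[0.991, 0.017, -0.134], [0.134, -0.004, 0.991], [0.017, -1.0, -0.007]]
force: [-2.1, 3.0, 8.3]
opening: 0.251
```

```bash
python3 look.py l19
```

```text
t 15.3 pos [ 553.3  -180.27   28.77] ang 7.68 F [-2.12  3.04  8.34] M [ 0.183 -0.014 -0.005] op 23.32 q [-2.060e+01  1.200e+00  1.065e+02  1.000e-01  7.130e+01 -2.830e+01]
translation cm [-0.046, 0.003, -4.084] turn 0.03
```

View pics/l19.png

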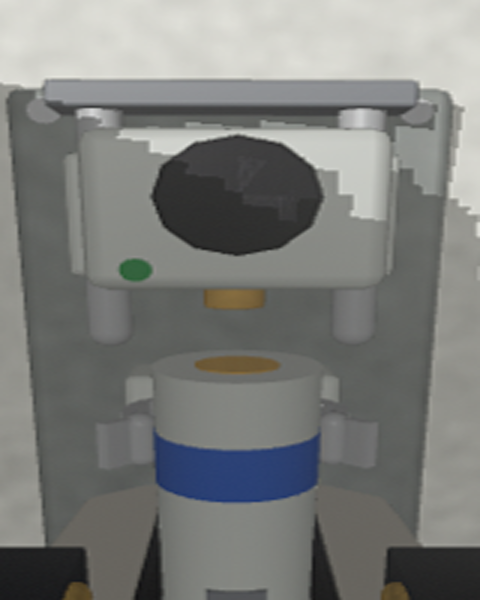

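```bash
cat > tail.py <<'E'
from h import *
s=snapshot("wrist"); im=s["pixels"]; 
cv2.imwrite("pics/tail.png",cv2.resize(im[90:260,225:330],None,fx=5,fy=3.5,interpolation=cv2.INTER_CUBIC))
t=np.radians(97.65); c=np.array([555.1,-197.0]); u=np.array([np.cos(t),np.sin(t)]);n=np.array([-u[1],u[0]])
W=lambda x,y,z:np.r_[c+x*u+y*n,z]
for z in (48,52,56):
  for x in (64,67): print("z",z,"tail x",x,"L",proj(s,W(x,12,z)).round(1),"R",proj(s,W(x,-12,z)).round(1),"top",proj(s,W(x,0,z+12)).round(1),"bot",proj(s,W(x,0,z-12)).round(1))
E
python3 tail.py
```

```text
z 48 tail x 64 L [[251.9 180.4]] R [[304.9 180.3]] top [[279.  185.8]] bot [[278.  175.7]]
z 48 tail x 67 L [[251.7 173.9]] R [[305.  173.7]] top [[279.  178.7]] bot [[278.  169.5]]
z 52 tail x 64 L [[251.4 182.2]] R [[305.8 182. ]] top [[279.2 187.9]] bot [[278.1 177.1]]
z 52 tail x 67 L [[251.2 175.4]] R [[305.9 175.3]] top [[279.2 180.6]] bot [[278.1 170.9]]
z 56 tail x 64 L [[250.8 184. ]] R [[306.7 183.8]] top [[279.4 190. ]] bot [[278.3 178.7]]
z 56 tail x 67 L [[250.6 177.1]] R [[306.9 176.9]] top [[279.4 182.5]] bot [[278.3 172.3]]
```

View pics/tail.png

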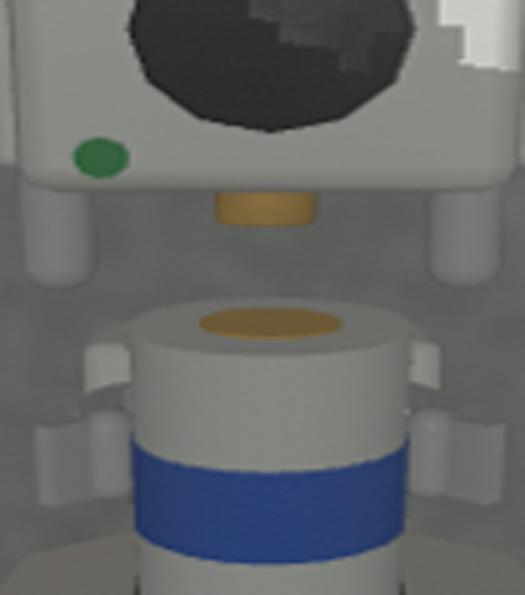

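>>> arm_command --series '[{"translation": [0,0,0],"turn": 0,"claw": 4.5},{"translation": [-0.03,0,0],"turn": 0,"claw": 4.5},{"translation": [-0.03,-2,0],"turn": 0,"claw": 4.5},{"translation": [-0.03,-4.6,0],"turn": 0,"claw": 4.5},{"translation": [-0.03,-4.6,1.0],"turn": 0,"claw": 0},{"translation": [-0.03,-4.6,1.4],"turn": 0,"claw": 0},{"translation": [-0.03,-4.6,1.4],"turn": 0,"claw": 0},{"translation": [-0.03,-4.6,1.4],"turn": 0,"claw": 0}]'

```text
time_s: 16.2
ee_pos: [549.9, -166.0, 73.5]
tool_rot: [[0.991, 0.016, -0.134], [0.134, -0.004, 0.991], [0.015, -1.0, -0.006]]
force: [-0.7, 0.6, -0.2]
opening: 0.186
```

```bash
cat > cr.py <<'E'
from h import *
go((555.1,-197,80),7.65)
p=r.get_state()["ee_pos"];t=np.radians(97.65);u=np.array([np.cos(t),np.sin(t)]);n=np.array([-u[1],u[0]])
d=p[:2]-[555.1,-197.0];print("cradle x,y of TCP",(d@u).round(2),(d@n).round(2))
E
python3 cr.py; python3 tail.py
python3 - <<'E'
from h import *
w=snapshot("wrist")["pixels"]; cv2.imwrite("pics/w20.png",w)
s=snapshot("scene")["pixels"]
cv2.imwrite("pics/s20.png",cv2.resize(s[150:260,80:235],None,fx=5,fy=5,interpolation=cv2.INTER_CUBIC))
E
```

```text
t 16.2 pos [ 549.89 -166.01   73.52] ang 7.7 F [-0.67  0.55 -0.16] M [-0.039 -0.082  0.02 ] op 17.32 q [-1.940e+01 -2.000e+00  1.053e+02  1.000e-01  7.580e+01 -2.710e+01]
translation cm [0.111, -0.628, -3.145] turn 0.05
cradle x,y of TCP 31.41 1.03
z 48 tail x 64 L [[259.4 190.1]] R [[299.6 190. ]] top [[280.  194.7]] bot [[279.1 185.9]]
z 48 tail x 67 L [[259.3 185.2]] R [[299.7 185.1]] top [[280.  189.5]] bot [[279.1 181.2]]
z 52 tail x 64 L [[259.1 191.6]] R [[300.1 191.5]] top [[280.1 196.4]] bot [[279.3 187.2]]
z 52 tail x 67 L [[259.1 186.6]] R [[300.2 186.4]] top [[280.1 191.1]] bot [[279.3 182.5]]
z 56 tail x 64 L [[258.9 193.2]] R [[300.7 193. ]] top [[280.3 198.2]] bot [[279.4 188.6]]
z 56 tail x 67 L [[258.8 188.1]] R [[300.8 187.9]] top [[280.3 192.7]] bot [[279.4 183.8]]
```

View pics/w20.png

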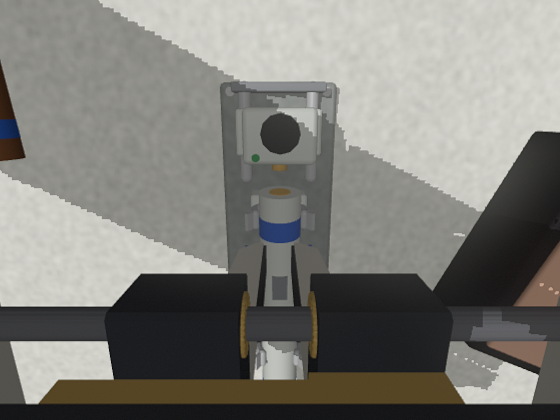

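View pics/s20.png

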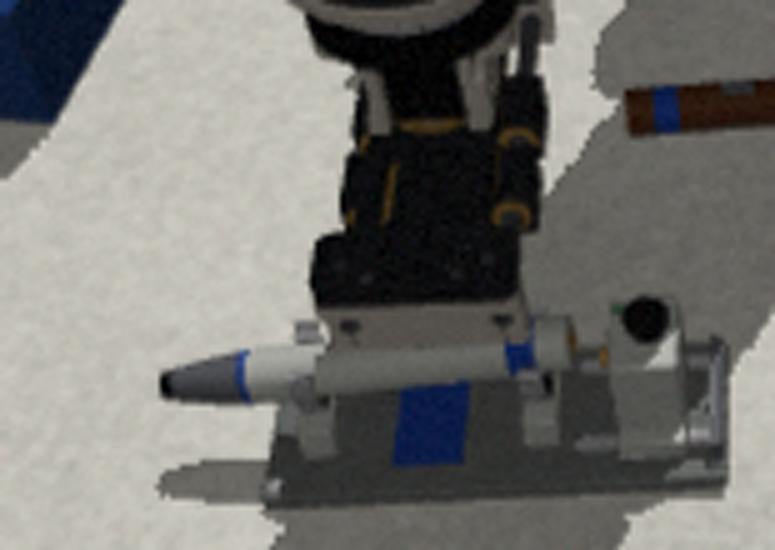

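>>> arm_command --series '[{"translation": [0.1,0,0],"turn": 0,"claw": 0},{"translation": [0.1,0,0],"turn": 0,"claw": 0},{"translation": [0.1,0.3,0],"turn": 0,"claw": 0},{"translation": [0.1,0.6,0],"turn": 0,"claw": 0},{"translation": [0.1,0.6,0],"turn": 0,"claw": 0}]'

```text
time_s: 16.85
ee_pos: [551.0, -166.1, 67.4]
tool_rot: [[0.991, 0.016, -0.134], [0.134, -0.004, 0.991], [0.015, -1.0, -0.006]]
force: [-0.3, -0.9, 0.0]
opening: 0.008
```

```bash
python3 cr.py; python3 tail.py
```

```text
t 16.85 pos [ 550.96 -166.12   67.35] ang 7.68 F [-0.35 -0.87  0.03] M [-0.046 -0.12  -0.008] op 0.76 q [-1.940e+01 -1.600e+00  1.054e+02  1.000e-01  7.520e+01 -2.710e+01]
translation cm [0.017, -1.246, -3.123] turn 0.03
cradle x,y of TCP 31.15 -0.01
z 48 tail x 64 L [[257.1 192. ]] R [[298.6 191.9]] top [[278.2 196.9]] bot [[277.6 187.6]]
z 48 tail x 67 L [[257. 187.]] R [[298.7 186.8]] top [[278.2 191.5]] bot [[277.6 182.8]]
z 52 tail x 64 L [[256.8 193.6]] R [[299.1 193.5]] top [[278.4 198.7]] bot [[277.7 189. ]]
z 52 tail x 67 L [[256.7 188.4]] R [[299.2 188.3]] top [[278.4 193.2]] bot [[277.7 184.1]]
z 56 tail x 64 L [[256.5 195.3]] R [[299.7 195.1]] top [[278.5 200.6]] bot [[277.8 190.4]]
z 56 tail x 67 L [[256.4 190. ]] R [[299.8 189.8]] top [[278.5 195. ]] bot [[277.8 185.5]]
```

View pics/tail.png

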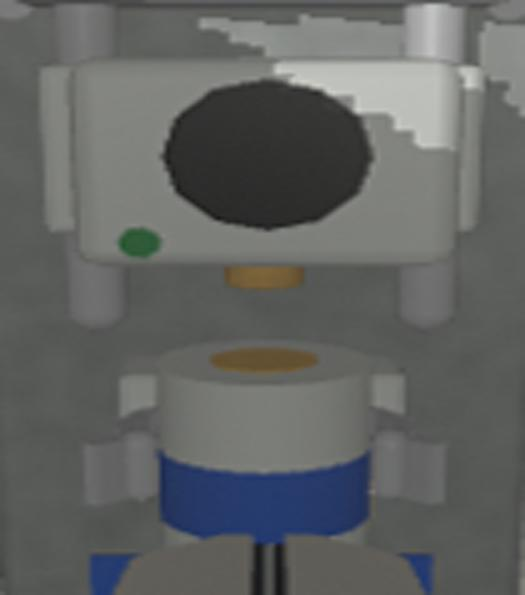

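>>> arm_command --series '[{"translation": [0,0.15,0],"turn": 0,"claw": 0},{"translation": [0,0.3,0],"turn": 0,"claw": 0},{"translation": [0,0.3,0],"turn": 0,"claw": 0}]'

```text
time_s: 17.2
ee_pos: [551.0, -166.1, 64.4]
tool_rot: [[0.991, 0.016, -0.133], [0.134, -0.004, 0.991], [0.015, -1.0, -0.006]]
force: [-1.5, 0.7, 0.9]
opening: 0.005
```

```bash
python3 cr.py
```

```text
t 17.2 pos [ 551.01 -166.13   64.37] ang 7.68 F [-1.53  0.7   0.95] M [ 0.019 -0.097 -0.013] op 0.45 q [-1.940e+01 -1.400e+00  1.056e+02  1.000e-01  7.490e+01 -2.710e+01]
translation cm [0.017, -1.545, -3.123] turn 0.03
cradle x,y of TCP 31.14 -0.05
```

>>> arm_command --series '[{"translation": [0,0.1,0],"turn": 0,"claw": 0},{"translation": [0,0.2,0],"turn": 0,"claw": 0},{"translation": [0,0.2,0],"turn": 0,"claw": 0}]'

```text
time_s: 17.5
ee_pos: [550.9, -166.1, 62.1]
tool_rot: [[0.991, 0.016, -0.134], [0.134, -0.004, 0.991], [0.015, -1.0, -0.006]]
force: [-0.4, -0.3, 0.4]
opening: 0.004
```

```bash
python3 cr.py
```

```text
t 17.5 pos [ 550.93 -166.12   62.14] ang 7.68 F [-0.42 -0.34  0.4 ] M [ 0.026 -0.083  0.014] op 0.4 q [-1.940e+01 -1.300e+00  1.057e+02  1.000e-01  7.470e+01 -2.710e+01]
translation cm [0.027, -1.768, -3.126] turn 0.03
cradle x,y of TCP 31.16 0.02
```

```bash
python3 tail.py; python3 look.py l21
```

```text
z 48 tail x 64 L [[256.8 194.1]] R [[299.4 193.9]] top [[278.5 199.3]] bot [[277.8 189.4]]
z 48 tail x 67 L [[256.7 188.9]] R [[299.5 188.7]] top [[278.5 193.7]] bot [[277.8 184.5]]
z 52 tail x 64 L [[256.5 195.8]] R [[300.  195.6]] top [[278.6 201.2]] bot [[277.9 190.9]]
z 52 tail x 67 L [[256.4 190.5]] R [[300.1 190.3]] top [[278.6 195.5]] bot [[277.9 185.9]]
z 56 tail x 64 L [[256.1 197.5]] R [[300.6 197.4]] top [[278.8 203.2]] bot [[278.  192.4]]
z 56 tail x 67 L [[256.  192.1]] R [[300.7 191.9]] top [[278.8 197.4]] bot [[278.  187.3]]
t 17.55 pos [ 550.96 -166.12   62.24] ang 7.68 F [-0.57  0.11 -0.91] M [-0.02  -0.11   0.026] op 0.66 q [-1.940e+01 -1.300e+00  1.057e+02  1.000e-01  7.470e+01 -2.710e+01]
translation cm [-0.053, 3.356, -5.497] turn 0.03
```

View pics/tail.png

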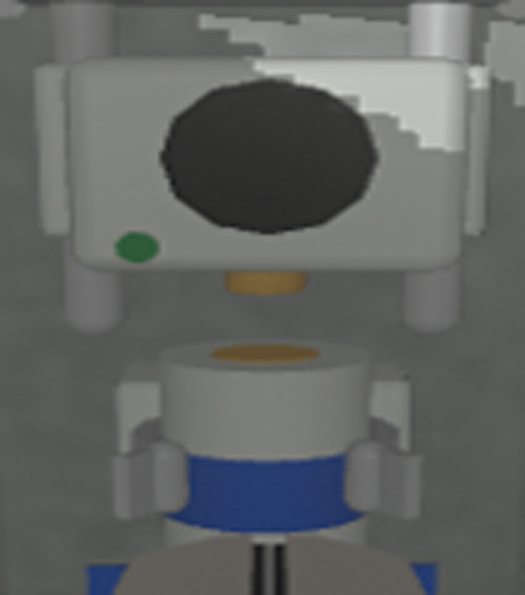

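>>> arm_command --series '[{"translation": [0,0.1,0],"turn": 0,"claw": 0},{"translation": [0,0.2,0],"turn": 0,"claw": 0},{"translation": [0,0.25,0],"turn": 0,"claw": 0},{"translation": [0,0.25,0],"turn": 0,"claw": 0}]'

```text
time_s: 18.0
ee_pos: [551.2, -166.2, 60.1]
tool_rot: [[0.991, 0.016, -0.134], [0.134, -0.004, 0.991], [0.015, -1.0, -0.006]]
force: [-0.4, -0.1, 2.6]
opening: 0.002
```

```bash
python3 cr.py
```

```text
t 18.0 pos [ 551.15 -166.17   60.06] ang 7.68 F [-0.4  -0.14  2.59] M [ 0.082 -0.087 -0.065] op 0.2 q [-1.940e+01 -1.200e+00  1.058e+02  1.000e-01  7.450e+01 -2.710e+01]
translation cm [0.01, -1.976, -3.12] turn 0.03
cradle x,y of TCP 31.08 -0.19
```

>>> arm_command --series '[{"translation": [0,-1,0],"turn": 0,"claw": 0},{"translation": [0,-1,-3],"turn": 0,"claw": 0},{"translation": [0,-1,-6.3],"turn": 0,"claw": 0},{"translation": [0,-1,-6.3],"turn": 0,"claw": 0},{"translation": [0,-0.6,-6.3],"turn": 0,"claw": 0},{"translation": [0,-0.3,-6.3],"turn": 0,"claw": 0},{"translation": [0,-0.3,-6.3],"turn": 0,"claw": 0}]'

```text
time_s: 18.7
ee_pos: [559.2, -227.7, 62.8]
tool_rot: [[0.991, 0.015, -0.134], [0.134, -0.003, 0.991], [0.015, -1.0, -0.005]]
force: [0.4, -0.8, -0.9]
opening: 0.002
```

```bash
python3 cr.py
```

```text
t 18.7 pos [ 559.2  -227.74   62.84] ang 7.72 F [ 0.4  -0.83 -0.88] M [-0.016 -0.081 -0.006] op 0.15 q [-24.7   2.2 102.1   0.2  74.9 -32.4]
translation cm [0.031, -1.733, 3.092] turn 0.07
cradle x,y of TCP -31.02 0.03
```

>>> arm_command --series '[{"translation": [0,0.1,0],"turn": 0,"claw": 0},{"translation": [0,0.2,0],"turn": 0,"claw": 0},{"translation": [0,0.3,0],"turn": 0,"claw": 0},{"translation": [0,0.3,0],"turn": 0,"claw": 0}]'

```text
time_s: 19.1
ee_pos: [559.4, -227.5, 60.1]
tool_rot: [[0.991, 0.015, -0.134], [0.135, -0.003, 0.991], [0.015, -1.0, -0.005]]
force: [-0.1, 1.4, 1.8]
opening: 0.008
```

```bash
python3 cr.py
```

```text
t 19.1 pos [ 559.39 -227.54   60.05] ang 7.73 F [-0.07  1.38  1.81] M [ 0.208 -0.095  0.003] op 0.7 q [-24.7   2.3 102.2   0.2  74.6 -32.4]
translation cm [0.016, -2.011, 3.074] turn 0.08
cradle x,y of TCP -30.84 -0.18
```

>>> arm_command --series '[{"translation": [0,-1.2,0],"turn": 0,"claw": 4.5},{"translation": [0,-1.2,1.5],"turn": 0,"claw": 4.5},{"translation": [0,-1.2,1.5],"turn": 0,"claw": 4.5},{"translation": [0,-1.2,1.5],"turn": 0,"claw": 4.5},{"translation": [0,-1.2,1.5],"turn": 0,"claw": 4.5}]'

```text
time_s: 19.6
ee_pos: [557.1, -212.5, 71.9]
tool_rot: [[0.991, 0.015, -0.135], [0.135, -0.003, 0.991], [0.015, -1.0, -0.005]]
force: [-0.5, 0.2, -0.0]
opening: 0.386
```

```bash
python3 cr.py; python3 look.py l22
```

```text
t 19.6 pos [ 557.13 -212.55   71.87] ang 7.75 F [-0.48  0.24 -0.03] M [ 0.007 -0.101 -0.02 ] op 35.88 q [-23.4   0.8 102.6   0.2  75.7 -31.2]
translation cm [0.021, -0.821, 1.563] turn 0.1
cradle x,y of TCP -15.68 0.06
t 19.6 pos [ 557.13 -212.55   71.87] ang 7.75 F [-0.48  0.24 -0.03] M [ 0.007 -0.101 -0.02 ] op 35.88 q [-23.4   0.8 102.6   0.2  75.7 -31.2]
translation cm [-0.058, 4.291, -0.811] turn 0.1
```

View pics/l22.png

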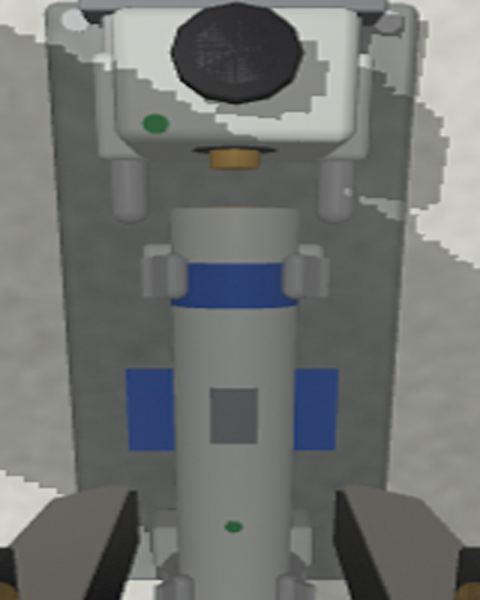

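>>> arm_command --series '[{"translation": [-0.03,2,0],"turn": 0.1,"claw": 4.5},{"translation": [-0.06,4,0],"turn": 0.1,"claw": 4.5},{"translation": [-0.06,4.3,0],"turn": 0.1,"claw": 4.5},{"translation": [-0.06,4.3,0],"turn": 0.1,"claw": 4.5}]'

```text
time_s: 20.05
ee_pos: [556.9, -212.9, 28.5]
tool_rot: [[0.991, 0.014, -0.133], [0.133, -0.003, 0.991], [0.014, -1.0, -0.005]]
force: [0.8, -0.2, 1.4]
opening: 0.483
```

```bash
python3 cr.py; python3 look.py l23
```

```text
t 20.05 pos [ 556.9  -212.9    28.45] ang 7.63 F [ 0.76 -0.24  1.39] M [-0.042 -0.081 -0.033] op 44.93 q [-23.5   3.1 104.5   0.2  71.5 -31.1]
translation cm [0.102, -5.161, 1.576] turn -0.02
cradle x,y of TCP -16.0 0.33
t 20.05 pos [ 556.9  -212.9    28.45] ang 7.63 F [ 0.76 -0.24  1.39] M [-0.042 -0.081 -0.033] op 44.93 q [-23.5   3.1 104.5   0.2  71.5 -31.1]
translation cm [0.034, -0.051, -0.802] turn -0.02
```

View pics/l23.png

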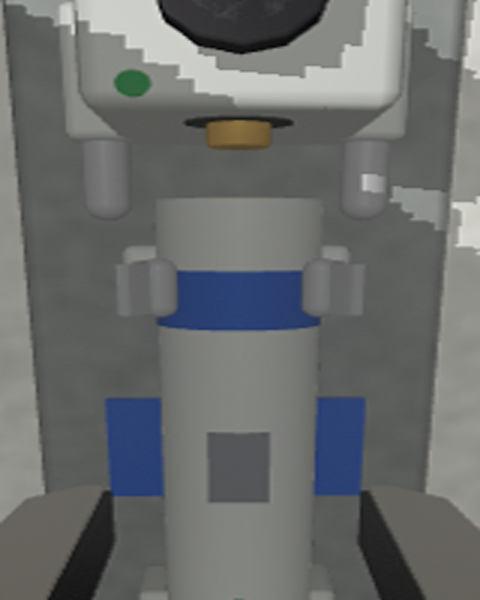

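>>> arm_command --series '[{"translation": [0.03,-0.05,0],"turn": 0,"claw": 3},{"translation": [0.03,-0.05,0],"turn": 0,"claw": 1.5},{"translation": [0.03,-0.05,0],"turn": 0,"claw": 1.5},{"translation": [0.03,-0.05,0],"turn": 0,"claw": 1.5},{"translation": [0.03,-0.05,0],"turn": 0,"claw": 1.5}]'

```text
time_s: 20.6
ee_pos: [557.7, -213.2, 30.4]
tool_rot: [[0.991, 0.016, -0.133], [0.133, -0.004, 0.991], [0.015, -1.0, -0.006]]
force: [-3.8, -0.3, 5.9]
opening: 0.253
```

```bash
python3 cr.py
```

```text
t 20.6 pos [ 557.72 -213.19   30.41] ang 7.63 F [-3.84 -0.28  5.9 ] M [ 0.002  0.477 -0.007] op 23.51 q [-23.4   3.1 104.4   0.2  71.6 -31.1]
translation cm [0.03, -4.968, 1.611] turn -0.02
cradle x,y of TCP -16.4 -0.44
```

>>> arm_command --series '[{"translation": [0,0,0.1],"turn": 0,"claw": 1.5},{"translation": [0,0,0.25],"turn": 0,"claw": 1.5},{"translation": [0,0,0.4],"turn": 0,"claw": 1.5},{"translation": [0,0,0.4],"turn": 0,"claw": 1.5}]'

```text
time_s: 21.0
ee_pos: [557.1, -209.5, 30.5]
tool_rot: [[0.991, 0.016, -0.133], [0.133, -0.004, 0.991], [0.015, -1.0, -0.006]]
force: [-1.8, -4.8, 1.8]
opening: 0.252
```

```bash
python3 cr.py; python3 look.py l24
```

```text
t 21.0 pos [ 557.06 -209.46   30.48] ang 7.63 F [-1.82 -4.77  1.84] M [-0.67   0.37  -0.033] op 23.46 q [-2.310e+01  2.800e+00  1.047e+02  1.000e-01  7.160e+01 -3.080e+01]
translation cm [0.045, -4.96, 1.23] turn -0.02
cradle x,y of TCP -12.61 -0.28
t 21.0 pos [ 557.06 -209.46   30.48] ang 7.63 F [-1.82 -4.77  1.84] M [-0.67   0.37  -0.033] op 23.46 q [-2.310e+01  2.800e+00  1.047e+02  1.000e-01  7.160e+01 -3.080e+01]
translation cm [-0.03, 0.155, -1.139] turn -0.02
```

View pics/l24.png

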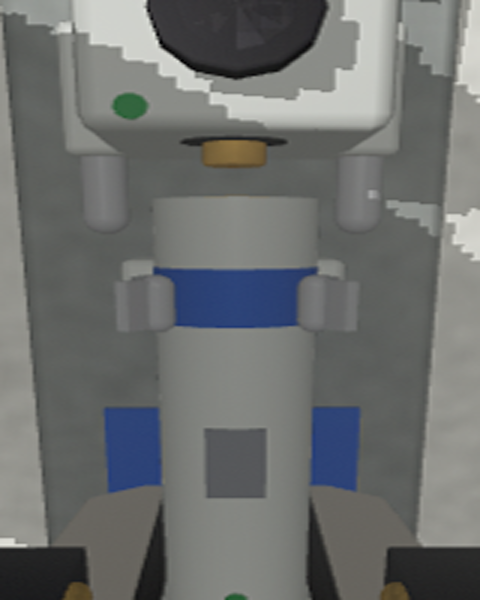

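>>> arm_command --series '[{"translation": [0,0,0.15],"turn": 0,"claw": 1.5},{"translation": [0,0,0.3],"turn": 0,"claw": 1.5},{"translation": [0,0,0.45],"turn": 0,"claw": 1.5},{"translation": [0,0,0.5],"turn": 0,"claw": 1.5},{"translation": [0,0,0.5],"turn": 0,"claw": 1.5}]'

```text
time_s: 21.55
ee_pos: [556.4, -204.8, 30.5]
tool_rot: [[0.991, 0.016, -0.133], [0.133, -0.005, 0.991], [0.015, -1.0, -0.007]]
force: [-1.2, -5.3, 1.0]
opening: 0.247
```

```bash
python3 cr.py; python3 look.py l25
```

```text
t 21.55 pos [ 556.39 -204.78   30.47] ang 7.62 F [-1.18 -5.3   1.02] M [-0.872  0.24  -0.073] op 23.01 q [-2.27e+01  2.50e+00  1.05e+02  1.00e-01  7.16e+01 -3.04e+01]
translation cm [0.049, -4.958, 0.755] turn -0.03
cradle x,y of TCP -7.89 -0.24
t 21.55 pos [ 556.39 -204.78   30.47] ang 7.62 F [-1.18 -5.3   1.02] M [-0.872  0.24  -0.073] op 23.01 q [-2.27e+01  2.50e+00  1.05e+02  1.00e-01  7.16e+01 -3.04e+01]
translation cm [-0.025, 0.158, -1.612] turn -0.03
```

View pics/l25.png

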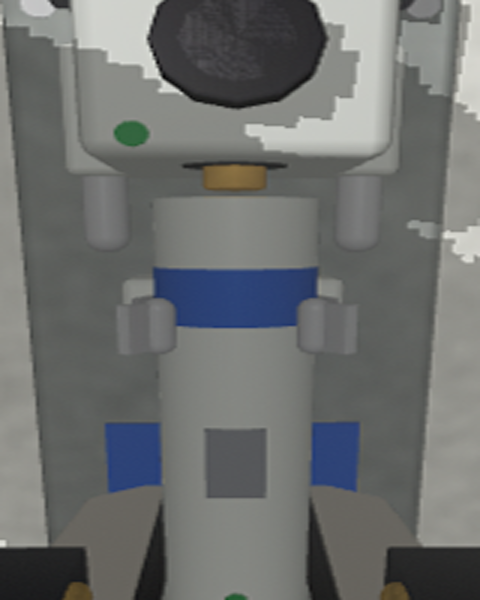

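>>> arm_command --series '[{"translation": [0,0,0.15],"turn": 0,"claw": 1.5},{"translation": [0,0,0.3],"turn": 0,"claw": 1.5},{"translation": [0,0,0.4],"turn": 0,"claw": 1.5},{"translation": [0,0,0.4],"turn": 0,"claw": 1.5}]'

```text
time_s: 22.0
ee_pos: [555.9, -201.1, 30.5]
tool_rot: [[0.991, 0.016, -0.132], [0.133, -0.005, 0.991], [0.015, -1.0, -0.008]]
force: [-1.5, -4.4, 1.2]
opening: 0.249
```

```bash
python3 cr.py; python3 look.py l26
```

```text
t 22.0 pos [ 555.9  -201.11   30.52] ang 7.62 F [-1.45 -4.42  1.19] M [-0.88   0.179 -0.038] op 23.18 q [-2.240e+01  2.300e+00  1.052e+02  1.000e-01  7.160e+01 -3.000e+01]
translation cm [0.049, -4.951, 0.381] turn -0.03
cradle x,y of TCP -4.18 -0.24
t 22.0 pos [ 555.9  -201.11   30.52] ang 7.62 F [-1.45 -4.42  1.19] M [-0.88   0.179 -0.038] op 23.18 q [-2.240e+01  2.300e+00  1.052e+02  1.000e-01  7.160e+01 -3.000e+01]
translation cm [-0.025, 0.166, -1.982] turn -0.03
```

View pics/l26.png

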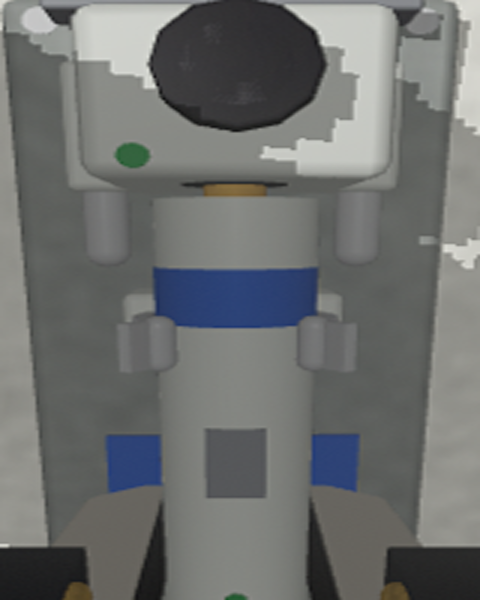

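Tail (row 197) is now about at the brass contact (row 194). Smaller steps from here.

>>> arm_command --series '[{"translation": [0,0,0.1],"turn": 0,"claw": 1.5},{"translation": [0,0,0.2],"turn": 0,"claw": 1.5},{"translation": [0,0,0.3],"turn": 0,"claw": 1.5},{"translation": [0,0,0.3],"turn": 0,"claw": 1.5}]'

```text
time_s: 22.45
ee_pos: [555.5, -198.5, 30.5]
tool_rot: [[0.991, 0.016, -0.132], [0.132, -0.006, 0.991], [0.015, -1.0, -0.008]]
force: [-0.9, -5.6, -0.0]
opening: 0.249
```

```bash
python3 cr.py; python3 look.py l27
```

```text
t 22.45 pos [ 555.52 -198.53   30.49] ang 7.61 F [-0.86 -5.57 -0.01] M [-0.918  0.111 -0.043] op 23.16 q [-22.2   2.1 105.4   0.   71.5 -29.8]
translation cm [0.053, -4.952, 0.116] turn -0.04
cradle x,y of TCP -1.57 -0.22
t 22.45 pos [ 555.52 -198.53   30.49] ang 7.61 F [-0.86 -5.57 -0.01] M [-0.918  0.111 -0.043] op 23.16 q [-22.2   2.1 105.4   0.   71.5 -29.8]
translation cm [-0.022, 0.167, -2.243] turn -0.04
```

View pics/l27.png

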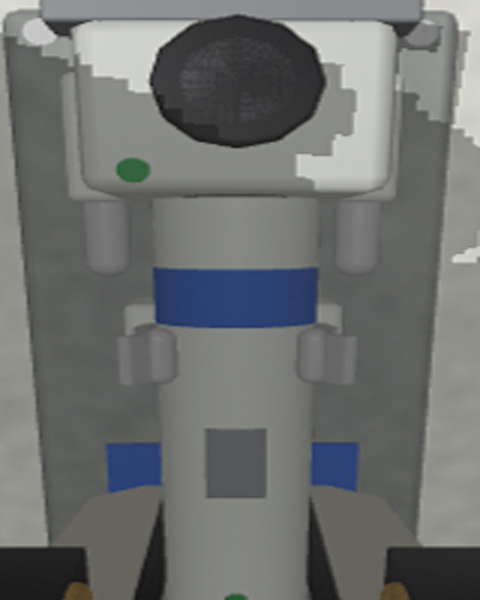

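>>> arm_command --series '[{"translation": [0,0,0.1],"turn": 0,"claw": 1.5},{"translation": [0,0,0.15],"turn": 0,"claw": 1.5},{"translation": [0,0,0.15],"turn": 0,"claw": 1.5}]'

```text
time_s: 22.8
ee_pos: [555.4, -197.9, 30.5]
tool_rot: [[0.991, 0.016, -0.132], [0.132, -0.008, 0.991], [0.015, -1.0, -0.01]]
force: [0.8, -9.7, -2.0]
opening: 0.251
```

```bash
python3 cr.py
```

```text
t 22.8 pos [ 555.41 -197.92   30.49] ang 7.6 F [ 0.79 -9.72 -2.01] M [-1.733 -0.079 -0.083] op 23.37 q [-2.210e+01  2.100e+00  1.054e+02 -1.000e-01  7.150e+01 -2.960e+01]
translation cm [0.057, -4.952, 0.046] turn -0.05
cradle x,y of TCP -0.95 -0.18
```

>>> arm_command --series '[{"translation": [0,0,0.1],"turn": 0,"claw": 1.5},{"translation": [0,0,0.15],"turn": 0,"claw": 1.5},{"translation": [0,0,0.15],"turn": 0,"claw": 1.5}]'

```text
time_s: 23.1
ee_pos: [555.4, -197.9, 30.5]
tool_rot: [[0.991, 0.017, -0.132], [0.132, -0.011, 0.991], [0.016, -1.0, -0.013]]
force: [1.7, -15.8, -3.5]
opening: 0.247
```

```bash
python3 cr.py
```

```text
t 23.1 pos [ 555.44 -197.87   30.53] ang 7.59 F [  1.66 -15.83  -3.46] M [-2.529 -0.312 -0.023] op 22.96 q [-22.    2.  105.5  -0.2  71.3 -29.5]
translation cm [0.055, -4.948, 0.027] turn -0.06
cradle x,y of TCP -0.91 -0.22
```

>>> arm_command --series '[{"translation": [0,0,0],"turn": 0,"claw": 1.5},{"translation": [0,0,0],"turn": 0,"claw": 4.5},{"translation": [0,0,0],"turn": 0,"claw": 4.5},{"translation": [0,0,0],"turn": 0,"claw": 4.5}]'

```text
time_s: 23.5
ee_pos: [555.4, -197.6, 30.5]
tool_rot: [[0.991, 0.017, -0.132], [0.132, -0.01, 0.991], [0.016, -1.0, -0.013]]
force: [-0.4, 0.3, 0.6]
opening: 0.453
```

```bash
python3 cr.py
```

```text
t 23.5 pos [ 555.45 -197.63   30.46] ang 7.6 F [-0.4   0.26  0.56] M [-0.043 -0.057 -0.028] op 42.14 q [-22.    2.  105.5  -0.2  71.3 -29.5]
translation cm [0.052, -4.954, 0.005] turn -0.05
cradle x,y of TCP -0.68 -0.26
```

>>> arm_command --series '[{"translation": [0,0,0],"turn": 0,"claw": 4.5},{"translation": [0,-2,0],"turn": 0,"claw": 4.5},{"translation": [0,-6,-1],"turn": 0,"claw": 4.5},{"translation": [0,-10,-3],"turn": 0,"claw": 4.5},{"translation": [0,-10,-4],"turn": 0,"claw": 4.5},{"translation": [0,-10,-4],"turn": 0,"claw": 4.5}]'

```text
time_s: 24.1
ee_pos: [559.3, -237.2, 131.6]
tool_rot: [[0.991, 0.019, -0.131], [0.131, -0.011, 0.991], [0.017, -1.0, -0.014]]
force: [-0.8, 1.0, -0.7]
opening: 0.483
```

```bash
python3 cr.py; python3 look.py l28
python3 - <<'E'
from h import *
s=snapshot("scene")["pixels"]
cv2.imwrite("pics/s28.png",cv2.resize(s[150:260,80:235],None,fx=5,fy=5,interpolation=cv2.INTER_CUBIC))
E
```

```text
t 24.1 pos [ 559.35 -237.24  131.56] ang 7.55 F [-0.8   0.99 -0.68] M [-0.039 -0.073  0.033] op 44.93 q [-25.3  -0.4  98.1  -0.1  81.1 -32.9]
translation cm [0.02, 5.102, 4.114] turn -0.1
cradle x,y of TCP -40.45 1.15
t 24.1 pos [ 559.35 -237.24  131.56] ang 7.55 F [-0.8   0.99 -0.68] M [-0.039 -0.073  0.033] op 44.93 q [-25.3  -0.4  98.1  -0.1  81.1 -32.9]
translation cm [-0.063, 10.233, 1.782] turn -0.1
```

View pics/l28.png

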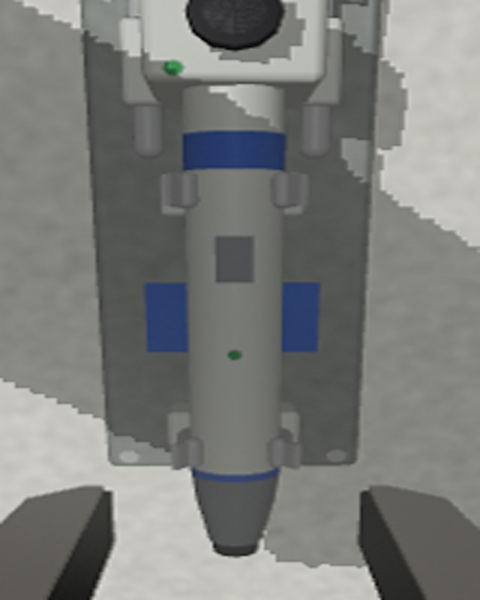

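View pics/s28.png

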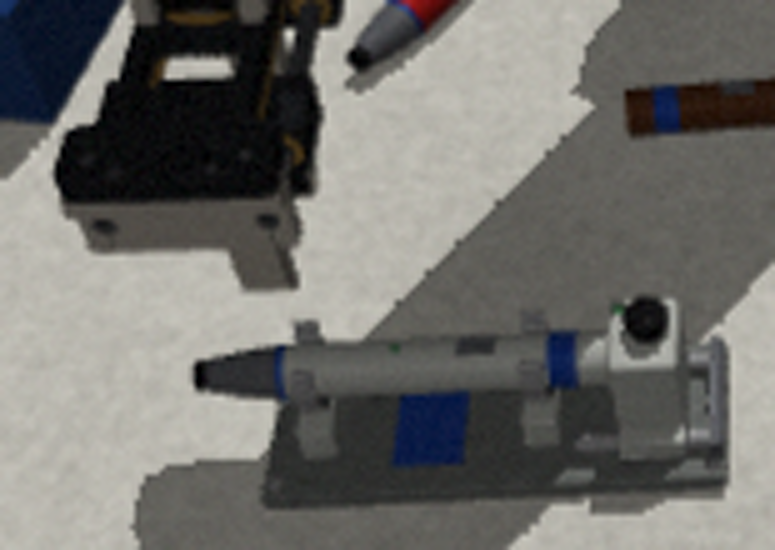

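Run:
```python
from h import *
go((559,-237,131)); r.sign_off()
```

```text
t 24.2 pos [ 558.48 -235.81  129.46] ang 7.58 F [ 0.02  0.33 -0.51] M [-0.028 -0.068  0.054] op 44.77 q [-25.3  -0.4  98.3  -0.1  81.1 -32.8]
translation cm [0.038, -0.152, -0.127] turn 0
the job is handed in; nothing more can be done
```

The blue-banded probe is snapped into both spring clips and slid along until its tail stopped against the contact block. I released it and handed the job in at about 24 s of the allowed 72 s; no verdict was reported.

- **Insertion:** I pressed with the probe gripped near its middle, but only the front clip snapped in and the tail stayed up by about 5°. Pressing again from nearer the tail slipped in the grip. I let go and pressed the rear home from above with closed fingertips. Pressing forces read about 10 N or less at the end of each step.
- **Seating check:** touching the top of the probe near each clip met it at 60.1 mm both times, which puts the axis at 48 mm. The tail was still several millimetres clear of the contact then.
- **Slide:** it took about 5 N. At the stop the reading rose to 15.8 N with no further movement. Subtracting the sliding friction leaves an estimated 11 N on the block, close to your 12 N limit. That share was not measured directly.
- **Final look:** the last pictures show the probe straight in both clips, its tail against the block, the brass contact hidden and the block's light brighter green. The arm is clear and reads about zero force. I did not do a last camera check of the other objects, but no contact force or picture suggested any was touched.

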